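# Put the mixed-up shoe heels back on their own soles

### The arm

A 6-joint arm with a two-finger parallel gripper is mounted at the origin on the work surface. World frame = base frame: x ahead of the robot, y to its left, z up, the work surface at z = 0. Lengths are in m, angles in rad, forces in N, time in s.
With the tool pointing down it reaches from about 0.425 to 0.95 m from the base axis. Payload 3.5 kg.
Tool frame: the origin (TCP) lies on the mounting face of the last link; the fingertips stand 173 mm ahead of it and the grasp point (between the pads) lies 155 mm ahead of it; z points along the fingers, x is the direction in which the jaws open and shut, and the axes are right-handed (so a half turn about z gives the same grasp; the last joint's range is limited). The gripper opens to 85 mm and grips with 20 to 120 N. Pads are 22 mm wide; open, the fingers measure 114 mm over their backs; the gripper's body (76 mm by 85 mm) begins 54 mm behind the grasp point. The pads swing forward as they close: fully open they stand 13 mm farther back than shut.
Start: joints at [-1.303, 0.286, 1.577, -0, 1.279, -0.15], TCP at [0.274, -0.617, 0.405] pointing down, gripper open.
Joint ranges: [-2.77, 2.77], [-0.9, 2.22], [0.21, 2.48], [-1.53, 4.67], [0.24, 2.81], [-2.84, 2.84]. Speed limits (rad/s): [2.79, 2.79, 3.14, 3.14, 3.14, 3.14].

### API

Orientations are given as a unit quaternion [x, y, z, w].
In Python, from plant import get_state, read_camera, sign_off gives the robot as it stands.
- The arm moves only by the shell command python3 -m jog 'ROWS' [FORCE]. ROWS is JSON, a list of rows, each an object of numbers: "grip": the closure, from 0 (fully open) to 1 (shut); "x", "y", "z": the shift along the tool's x, y, z in mm; "rx", "ry", "rz": the turn, a rotation vector about the tool's x, y, z in degrees. A call has 1 to 8 rows; each row shifts and turns the commanded pose from where the row before left it, along the tool's axes as they then stand; what a row does not reach is not made up. A row lasts 1/12 s, in which the tool goes at most 41.7 mm and 7.16 degrees, less where a joint would pass 70% of its speed; a pose out of reach is approached as far as the arm can. A call with a gripper value outside its range is refused whole. The fingers move at their own pace and stop on an object; FORCE is the grip in N (left out, the last holds). Time passes only in rows, so rows that do not move let the fingers close. It gives the time, the measured TCP pose, the force and the opening at its end, in the units of the state.
- get_state(): the state, without advancing time (a new reading comes with each control period).
- read_camera(name): name is "scene" or "top" or "wrist"; returns a dict with "frame" (420x560x3 uint8, red, green, blue), "intrinsics" (3x3 intrinsics, pixels), "k1" (the pictures are not rectified: a ray, as slopes to the right and down, at radius r is drawn at 1 + k1 r^2 times it, then the intrinsics apply), "R" (3x3) and "t" (3): a world point X has camera coordinates R X + t. Camera axes: x right, y down, z forward; pixel columns grow to the right and rows downward; lengths in m; the calibration is good to about 2 mm. A picture is of the moment at which its call begins. There is no depth.
- sign_off(): hands the job in, once; it reports no verdict.
The state is a dict: "time": time; "qpos": joint angles; "dq": joint speeds; "joint_efforts": joint torques, N m; "eef_pos": TCP position; "tcp_rot": TCP orientation; "contact_force": force on the tool from outside, world axes, zero at the start; "wrist_torque": the same for the moment, N m; "opening": opening from 0.0 (shut) to 1.0 (fully open).
Only numpy, scipy, OpenCV 4.12 (cv2) and the standard library are available. Lean on these libraries where they do the work, as an engineer would, in place of code of your own. Each camera call takes 0.05 s, during which the arm holds its last target.

### The job

The three shoe heels have got mixed up: none stands on its own sole. Using the empty felt pad as the resting place for one of them, swap them round until the large heel stands on the large sole, the medium heel on the medium sole and the small heel on the small sole, each upright and in line with its sole, centred on the heel end with its flat front on the scored line and its round back to the rear. Leave the tin, the ink bottle and the jar of brads where they stand.

Things in the scene. Friction and masses are not known exactly. Their poses are not given: they have to be found in the camera images.
- heel_large: large, low, broad shoe heel: 58 mm wide, 58 mm front to back, 30 mm high, about 100 g, brown layered leather, black rubber top facing up. D-shaped from above: square front half, half-round back half. Origin: middle of the flat front's bottom edge; x points forward out of the flat face (body from x = 0 back to -58 mm), z up. Parallel sides to grip across: x = 0 to -29 mm.
- heel_medium: medium-width block heel, the tallest: 44 mm wide, 44 mm front to back, 50 mm high, about 80 g, brown layered leather, black rubber top facing up. D-shaped from above: square front half, half-round back half. Origin: middle of the flat front's bottom edge; x points forward out of the flat face (body from x = 0 back to -44 mm), z up. Parallel sides to grip across: x = 0 to -22 mm.
- heel_small: small slim heel: 30 mm wide, 30 mm front to back, 38 mm high, about 40 g, brown layered leather, black rubber top facing up. D-shaped from above: square front half, half-round back half. Origin: middle of the flat front's bottom edge; x points forward out of the flat face (body from x = 0 back to -30 mm), z up. Parallel sides to grip across: x = 0 to -15 mm.
- sole_large: the large tan outsole, fixed flat, toe away from the robot: 290 mm long, 5 mm thick, 64 mm wide at the round heel end, 104 mm at the forepart. Origin: rear tip, at bench level; x to the toe, z up. Dark line scored across it 61 mm ahead of the rear tip, where the large heel's flat front belongs. The medium heel stands here at the start, up to 12 degrees askew.
- sole_medium: the medium tan outsole, fixed flat, toe away from the robot: 245 mm long, 5 mm thick, 50 mm wide at the round heel end, 84 mm at the forepart. Origin: rear tip, at bench level; x to the toe, z up. Dark line scored across it 47 mm ahead of the rear tip, where the medium heel's flat front belongs. The small heel stands here at the start, up to 12 degrees askew.
- sole_small: the small tan outsole, fixed flat, toe away from the robot: 200 mm long, 5 mm thick, 36 mm wide at the round heel end, 66 mm at the forepart. Origin: rear tip, at bench level; x to the toe, z up. Dark line scored across it 33 mm ahead of the rear tip, where the small heel's flat front belongs. The large heel stands here at the start, up to 12 degrees askew.
- pad: square grey felt pad, 100 x 100 mm, 6 mm thick, fixed on the bench, empty at the start: the free spot. Origin: centre of its underside, z up, top at z = 6 mm.
- wax_tin: flat round steel tin, 40 mm across, 18 mm high, loose; a bystander among the soles, not to be moved. Origin: centre of its underside.
- ink_bottle: small amber bottle with a black cap, 30 mm across, 55 mm high, loose; a bystander among the soles, not to be moved. Origin: centre of its underside.
- brad_jar: small glass jar with an aluminium lid, 36 mm across, 42 mm high, loose; a bystander among the soles, not to be moved. Origin: centre of its underside.
Not all that is in view belongs to the job. Leave any green look-alike of the sole_medium alone.

How it is judged:
By the outcome, as a careful person would: the job done as asked, in the order asked, and still so for the second after the job is handed in, with the robot touching nothing.
It also fails if it takes over 91 s, if anything falls off the work surface, if the arm or the gripper's body presses on something with over 40 N, if the wrist force passes 120 N, or if a joint passes its speed limit or range.

## Working session

There is one attempt and no reset: what is moved stays moved. The work goes in short steps, Python scripts to look and compute and a shell command to move; the robot and the scene stay as the last step left them, time stands still between calls to the robot, and variables do not carry over. Pictures are saved under pics/ and viewed, and the job is handed in when it is done.

```bash
ls; mkdir -p pics
cat > h.py <<'E'
import numpy as np, cv2
from plant import get_state, read_camera
def snap(n,tag):
    c=read_camera(n); np.savez('pics/%s.npz'%tag,**{k:np.asarray(v) for k,v in c.items()})
    cv2.imwrite('pics/%s.png'%tag,c['frame'][:,:,::-1]); return c
def load(tag): return dict(np.load('pics/%s.npz'%tag))
def ray(c,uv):
    K=c['intrinsics'];p=np.linalg.solve(K,np.array([uv[0],uv[1],1.0]))[:2]
    r=p.copy()
    for _ in range(30): r=p/(1+float(c['k1'])*(r@r))
    d=c['R'].T@np.array([r[0],r[1],1.0]); o=-c['R'].T@c['t']; return o,d
def onz(c,uv,z):
    o,d=ray(c,uv); return o+d*(z-o[2])/d[2]
def proj(c,X):
    p=c['R']@np.asarray(X)+c['t']; s=p[:2]/p[2]; s=s*(1+float(c['k1'])*(s@s)); return (c['intrinsics']@np.array([s[0],s[1],1]))[:2]
E
python3 - <<'E'
from h import *
for n in ['scene','top','wrist']:
    c=snap(n,n+'0'); print(n,-c['R'].T@c['t'],c['k1'],c['intrinsics'][0,0])
print(get_state())
E
```

```text
pics
scene [1.31419049 0.40703156 0.8671831 ] -0.17104997536685831 532.0597151553916
top [0.20455238 0.08046162 1.4917491 ] -0.06447272687610754 493.53602874783473
wrist [ 0.34346981 -0.58550526  0.37313561] -0.007312640919183261 313.7498724651769
{'time': 0.15, 'qpos': array([-1.30301617e+00,  2.86997856e-01,  1.57782248e+00, -2.29005959e-05,
        1.27859248e+00, -1.50031467e-01]), 'dq': array([ 0.00069701, -0.00196303, -0.00440551,  0.00064484,  0.00062491,
        0.00019003]), 'joint_efforts': array([ 5.27706070e-04, -4.06607330e+01, -2.93139338e+01, -1.76001577e-04,
        3.96417265e-03, -1.37721088e-06]), 'eef_pos': array([ 0.27384438, -0.6167488 ,  0.40365073]), 'tcp_rot': array([ 8.38381231e-01, -5.45083557e-01, -6.87554451e-04, -5.96348630e-04]), 'contact_force': array([-0.00330637, -0.10424717, -0.75292094]), 'wrist_torque': array([-0.00058733,  0.02012037, -0.01987991]), 'opening': 0.999622857532268}
```

View pics/top0.png

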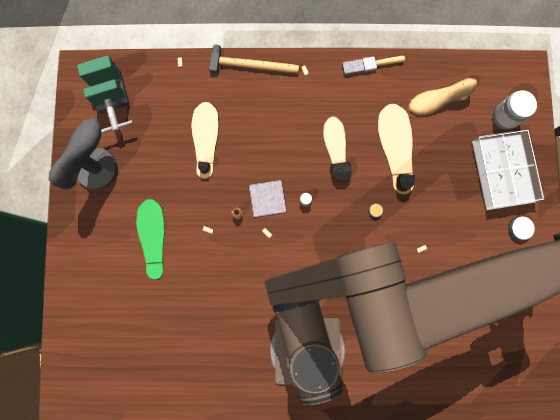

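View pics/scene0.png

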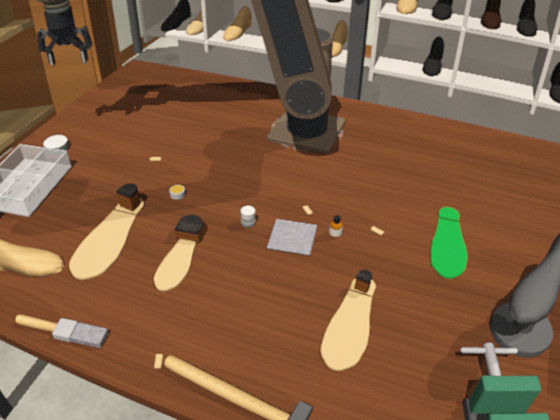

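View pics/wrist0.png

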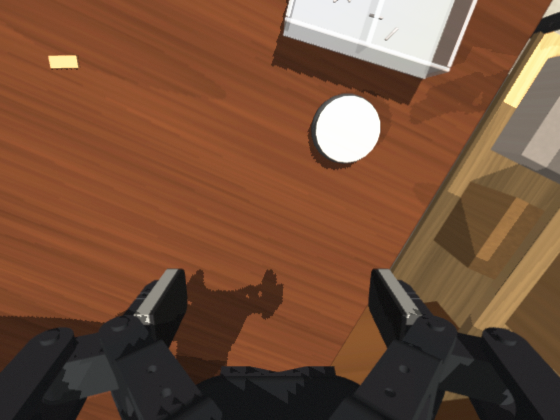

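The robot-facing choices in the top view are these:
- **Soles (tan):** medium at (204,140), small at (337,145) and large at (398,145). The green look-alike at (151,240) and the tan shoe last at (443,97) are rejected.
- **Dark heels:** small at (203,167), large at (341,170) and medium at (404,182).
- **Not heels:** ink bottle (237,214), jar (306,200), tin (376,211). The pad is at (267,198).

Next I'll take close crops.

Run:
```python
from h import *
c=load('top0'); f=c['frame'][:,:,::-1]
a=[f[95:185,180:230],f[110:185,315:365],f[95:200,370:425]]
a=[cv2.resize(x,None,fx=5,fy=5,interpolation=cv2.INTER_CUBIC) for x in a]
H=max(x.shape[0] for x in a)
im=np.hstack([cv2.copyMakeBorder(x,0,H-x.shape[0],0,6,cv2.BORDER_CONSTANT) for x in a]); print(im.shape); cv2.imwrite('pics/crop0.png',im)
hsv=cv2.cvtColor(f,cv2.COLOR_BGR2HSV)
m=cv2.inRange(hsv,(12,60,190),(32,200,255))
for n,(x0,y0,x1,y1) in dict(med=(185,95,225,185),small=(318,110,360,190),large=(374,98,420,200)).items():
    mm=np.zeros_like(m);mm[y0:y1,x0:x1]=m[y0:y1,x0:x1]
    cs=cv2.findContours(mm,0,1)[0]; p=np.vstack([q for q in cs if cv2.contourArea(q)>8])[:,0]
    w=np.array([onz(c,q,0.005)[:2] for q in p])
    rear=w[w[:,0].argmin()];toe=w[w[:,0].argmax()]
    print(n,'rear',rear,'toe',toe,'len',np.linalg.norm(toe-rear),'ang',np.degrees(np.arctan2(*(toe-rear)[::-1])))
for n,uv,z in [('pad',(267,198),.006),('hS',(203,165),.043),('hL',(341,169),.035),('hM',(404,181),.055),('tin',(376,211),.018),('ink',(237,214),.05),('jar',(306,199),.042)]: print(n,onz(c,uv,z).round(3))
```

```text
(525, 793, 3)
med rear [0.52732156 0.29527669] toe [0.59999371 0.28730086] len 0.07310851611552194 ang -6.263191721823547
small rear [ 0.56441774 -0.08368864] toe [ 0.71530498 -0.08636329] len 0.1509109429468288 ang -1.0155242968128657
large rear [ 0.48276894 -0.27333318] toe [ 0.77580053 -0.36061225] len 0.30575341099528053 ang -16.586092324948957
pad [0.455 0.12  0.006]
hS [0.55  0.311 0.043]
hL [ 0.539 -0.104  0.035]
hM [ 0.498 -0.289  0.055]
tin [ 0.413 -0.21   0.018]
ink [0.4   0.207 0.05 ]
jar [0.446 0.003 0.042]
```

View pics/crop0.png

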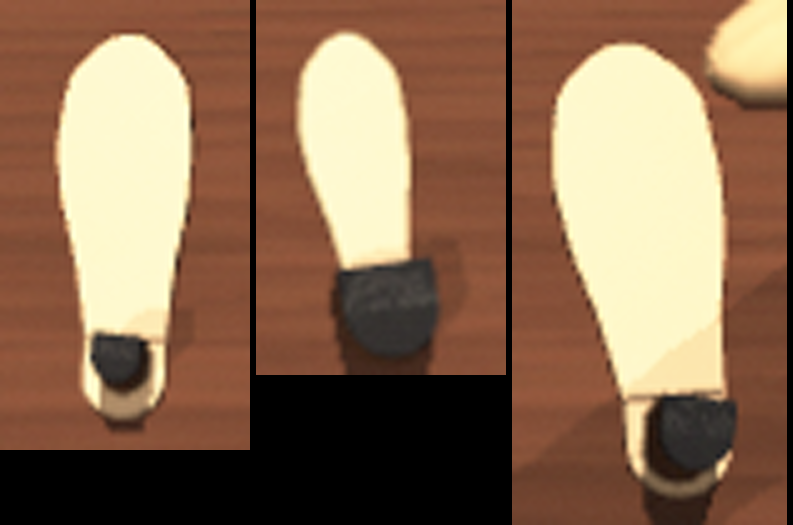

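```bash
cat >> h.py <<'E'
from scipy.spatial.transform import Rotation as Ro
def pose():
    s=get_state(); return np.array(s['eef_pos']),Ro.from_quat(s['tcp_rot']),s
def toolR(yaw_deg):
    a=np.radians(yaw_deg); x=np.array([np.cos(a),np.sin(a),0]); z=np.array([0,0,-1.]); return Ro.from_matrix(np.column_stack([x,np.cross(z,x),z]))
def plan(xyz,yaw):
    p,R,s=pose(); T=toolR(yaw)
    # shift in present tool axes (if shift first), turn as rotvec in tool
    d=R.inv().apply(np.array(xyz)-p)*1000; w=(R.inv()*T).as_rotvec(degrees=True)
    print('t',round(s['time'],2),'shift(tool now)',d.round(1),'after-turn',(T.inv().apply(np.array(xyz)-p)*1000).round(1),'turn',w.round(2),'rows>=',round(max(np.linalg.norm(d)/41.7,np.linalg.norm(w)/7.16),1))
E
python3 - <<'E'
from h import *
c=load('wrist0');p,R,s=pose()
Rt=R.inv().as_matrix()
print('cam off',Rt@(-c['R'].T@c['t']-p)); print((c['R']@R.as_matrix()).round(3))
plan([.50,-.22,.38],-90)
E
```

```text
cam off [-0.00024911 -0.07630597  0.03053472]
[[ 1.     0.     0.   ]
 [-0.     0.955 -0.297]
 [-0.001  0.297  0.955]]
t 0.15 shift(tool now) [-270.8 -367.7   24.2] after-turn [-396.7 -226.2   23.7] turn [1.000e-02 1.000e-01 2.394e+01] rows>= 11.0
```

```bash
python3 -m jog '[{"rz":6},{"rz":6},{"rz":6},{"rz":6},{"x":-35,"y":-20},{"x":-36,"y":-20},{"x":-36,"y":-20},{"x":-36,"y":-20}]'
python3 -m jog '[{"x":-36,"y":-20},{"x":-36,"y":-20},{"x":-36,"y":-20},{"x":-36,"y":-20},{"x":-36,"y":-20},{"x":-36,"y":-20},{"x":-36,"y":-20},{"x":0}]'
python3 - <<'E'
from h import *
c=snap('wrist','w1'); print(pose()[0])
E
```

```text
[ 0.27385903 -0.61676894  0.40383631]$[0]: bad value
$[0]: bad value
```

View pics/w1.png

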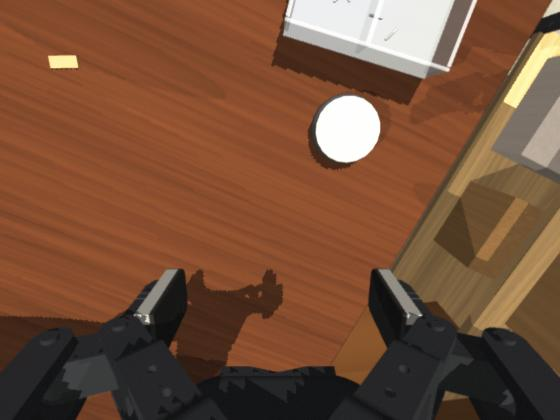

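The calls were refused with "bad value", so the arm did not move and the picture is unchanged. A row may need its grip value or all of its keys.

```bash
python3 -m jog '[{"grip":0,"rz":6},{"grip":0,"rz":6}]'; python3 -m jog '[{"grip":0,"x":0,"y":0,"z":0,"rx":0,"ry":0,"rz":6}]'
```

```text
time: 0.28
eef_pos: [0.2739, -0.6168, 0.4041]
tcp_rot: [0.808, -0.589, -0.0, -0.0]
contact_force: [0.5, -0.9, -0.3]
opening: 0.997$[0]: bad value
```

```bash
python3 -m jog '[{"grip":0,"x":0,"y":0,"z":0,"rx":0,"ry":0,"rz":6},{"grip":0,"x":0,"y":0,"z":0,"rx":0,"ry":0,"rz":6},{"grip":0,"x":0,"y":0,"z":0,"rx":0,"ry":0,"rz":6},{"grip":0,"x":-36,"y":-20,"z":0,"rx":0,"ry":0,"rz":0},{"grip":0,"x":-36,"y":-20,"z":0,"rx":0,"ry":0,"rz":0},{"grip":0,"x":-36,"y":-20,"z":0,"rx":0,"ry":0,"rz":0},{"grip":0,"x":-36,"y":-20,"z":0,"rx":0,"ry":0,"rz":0},{"grip":0,"x":-36,"y":-20,"z":0,"rx":0,"ry":0,"rz":0}]'
python3 -m jog '[{"grip":0,"x":-36,"y":-20,"z":0,"rx":0,"ry":0,"rz":0},{"grip":0,"x":-36,"y":-20,"z":0,"rx":0,"ry":0,"rz":0},{"grip":0,"x":-36,"y":-20,"z":0,"rx":0,"ry":0,"rz":0},{"grip":0,"x":-36,"y":-20,"z":0,"rx":0,"ry":0,"rz":0},{"grip":0,"x":-36,"y":-20,"z":0,"rx":0,"ry":0,"rz":0},{"grip":0,"x":-36,"y":-20,"z":0,"rx":0,"ry":0,"rz":0},{"grip":0,"x":0,"y":0,"z":0,"rx":0,"ry":0,"rz":0},{"grip":0,"x":0,"y":0,"z":0,"rx":0,"ry":0,"rz":0}]'
python3 - <<'E'
from h import *
c=snap('wrist','w1'); print(pose()[0])
E
```

```text
time: 0.95
eef_pos: [0.3745, -0.4353, 0.4044]
tcp_rot: [-0.706, 0.708, 0.0, 0.0]
contact_force: [-0.1, -0.4, -0.3]
opening: 1.002
time: 1.62
eef_pos: [0.495, -0.2191, 0.4046]
tcp_rot: [0.708, -0.706, -0.0, 0.0]
contact_force: [-0.1, -0.1, 0.6]
opening: 0.996
[ 0.49454277 -0.22045436  0.40461139]
```

View pics/w1.png

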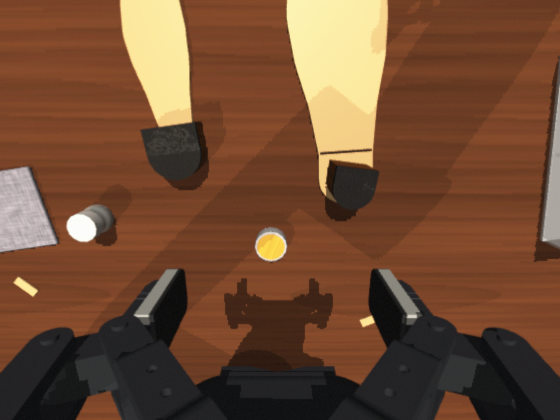

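The wrist picture shows the large heel's flat front from (142,131) to (197,122). The medium heel is at about (352,185), just behind the scored line running (320,153) to (371,150). The tin is at (270,246) and the jar at (88,222). Next I'll go to the small heel.

```bash
python3 -m jog '[{"grip":0,"x":-40,"y":-3,"z":0,"rx":0,"ry":0,"rz":0},{"grip":0,"x":-40,"y":-3,"z":0,"rx":0,"ry":0,"rz":0},{"grip":0,"x":-40,"y":-3,"z":0,"rx":0,"ry":0,"rz":0},{"grip":0,"x":-40,"y":-3,"z":0,"rx":0,"ry":0,"rz":0},{"grip":0,"x":-40,"y":-3,"z":0,"rx":0,"ry":0,"rz":0},{"grip":0,"x":-40,"y":-3,"z":0,"rx":0,"ry":0,"rz":0},{"grip":0,"x":-40,"y":-3,"z":0,"rx":0,"ry":0,"rz":0},{"grip":0,"x":-40,"y":-3,"z":0,"rx":0,"ry":0,"rz":0}]'
python3 -m jog '[{"grip":0,"x":-40,"y":-3,"z":10,"rx":0,"ry":0,"rz":0},{"grip":0,"x":-40,"y":-3,"z":10,"rx":0,"ry":0,"rz":0},{"grip":0,"x":-40,"y":-3,"z":10,"rx":0,"ry":0,"rz":0},{"grip":0,"x":-40,"y":-3,"z":10,"rx":0,"ry":0,"rz":0},{"grip":0,"x":-40,"y":-3,"z":10,"rx":0,"ry":0,"rz":0},{"grip":0,"x":0,"y":0,"z":20,"rx":0,"ry":0,"rz":0},{"grip":0,"x":0,"y":0,"z":0,"rx":0,"ry":0,"rz":0},{"grip":0,"x":0,"y":0,"z":0,"rx":0,"ry":0,"rz":0}]'
python3 - <<'E'
from h import *
c=snap('wrist','w2'); print(pose()[0])
E
```

```text
time: 2.33
eef_pos: [0.5188, 0.0988, 0.4048]
tcp_rot: [-0.706, 0.709, -0.0, 0.0]
contact_force: [0.7, 0.1, -0.1]
opening: 0.998
time: 3.0
eef_pos: [0.5342, 0.2974, 0.333]
tcp_rot: [-0.706, 0.708, 0.001, -0.002]
contact_force: [0.6, -0.6, 0.3]
opening: 0.993
[0.53459965 0.29716302 0.33448941]
```

View pics/w2.png

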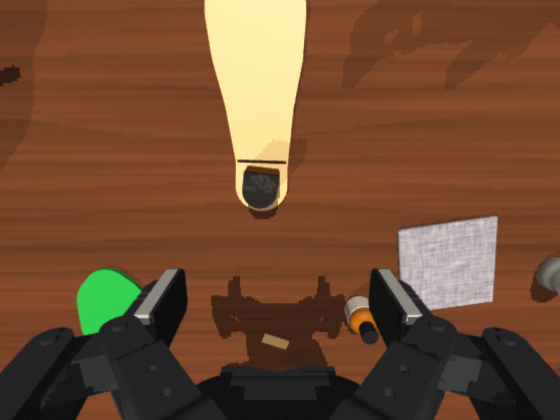

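Run:
```python
from h import *
def crop(t,x,y,w,h,k=8):
    im=load(t)['frame'][y:y+h,x:x+w,::-1]; im=cv2.resize(im,None,fx=k,fy=k,interpolation=cv2.INTER_CUBIC)
    im=np.clip(im.astype(float)*1.5,0,255).astype(np.uint8)
    for i in range(0,w,10): cv2.putText(im,str(x+i),(i*k,10),0,.35,(0,255,0),1); cv2.line(im,(i*k,0),(i*k,4),(0,255,0),1)
    for i in range(0,h,10): cv2.putText(im,str(y+i),(0,i*k+4),0,.35,(0,255,0),1)
    return im
cv2.imwrite('pics/cr_w2.png',crop('w2',225,150,80,72))
cv2.imwrite('pics/cr_w1a.png',crop('w1',135,110,80,74))
cv2.imwrite('pics/cr_w1b.png',crop('w1',310,140,80,74))
```

```text
(no output)
```

View pics/cr_w2.png

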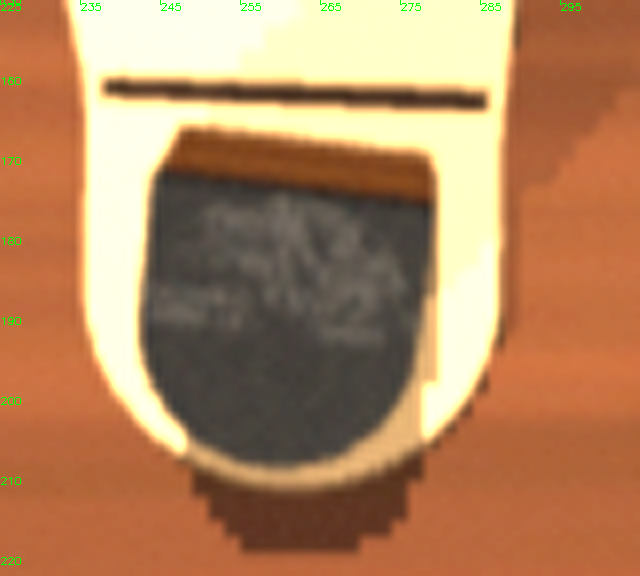

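View pics/cr_w1a.png

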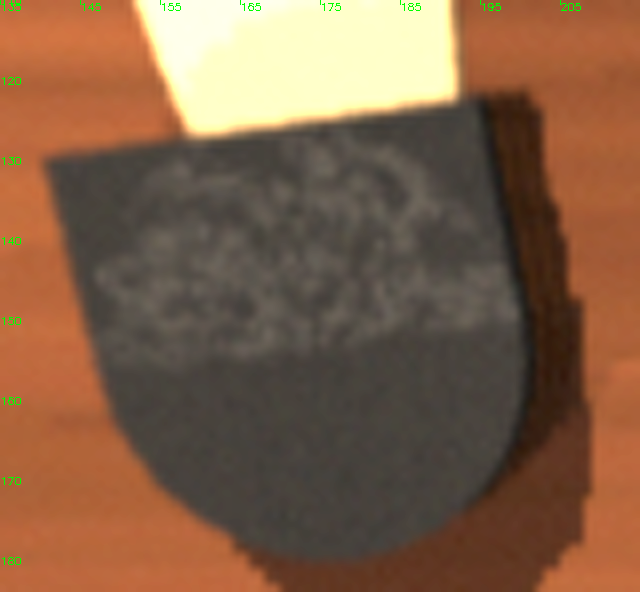

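View pics/cr_w1b.png

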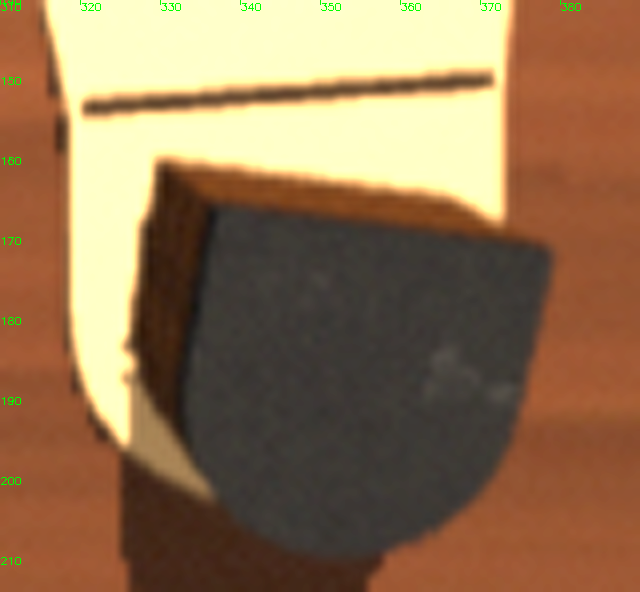

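```bash
cat >> h.py <<'E'
def edge(c,a,b,z,name=''):
    "a=left pixel, b=right pixel of a front edge/line (image up = +x world); prints midpoint, width, heading"
    A,B=onz(c,a,z)[:2],onz(c,b,z)[:2]; m=(A+B)/2; d=A-B; h=np.degrees(np.arctan2(-d[0],d[1]))
    print(name,'mid',m.round(4),'width mm',round(np.linalg.norm(d)*1000,1),'heading deg',round(h,2)); return m,h
E
python3 - <<'E'
from h import *
c=load('w2')
edge(c,(243.94,171.06),(278.8,174.9),.043,'small top')
edge(c,(247.7,165.6),(278.56,169.3),.005,'small bottom')
edge(c,(237.7,160.4),(285.3,162.2),.005,'line med')
print('rear med',onz(c,(261,210.8),.005))
for y in (158,165,175):
    r=c['frame'][y].astype(int); 
    g=(r[:,0]>215)&(r[:,2]>120); xs=np.where(g[225:305])[0]+225; print(y,xs.min()-.5,xs.max()+.5, (onz(c,(xs.min()-.5,y),.005)+onz(c,(xs.max()+.5,y),.005))[:2]/2, np.linalg.norm(onz(c,(xs.min()-.5,y),.005)-onz(c,(xs.max()+.5,y),.005)))
c=load('w1')
edge(c,(336.1,165.1),(378.6,170.8),.055,'medium top')
edge(c,(140.2,129.3),(194.8,121.7),.035,'large top')
edge(c,(320.2,153.0),(371.1,149.5),.005,'line large')
c=load('w2')
for uv in [(398,230),(497,216),(404,310),(493,302)]: print('pad corner',onz(c,uv,.006).round(4))
E
```

```text
small top mid [0.5634 0.3106] width mm 29.2 heading deg -6.54
small bottom mid [0.5618 0.3108] width mm 29.5 heading deg -7.05
line med mid [0.5676 0.3122] width mm 45.0 heading deg -2.35
rear med [0.51869532 0.31361739 0.005     ]
158 235.5 287.5 [0.57073553 0.31217624] 0.0489816616783503
165 235.5 286.5 [0.56413799 0.3127698 ] 0.04835935489014992
175 235.5 286.5 [0.55455749 0.31294787] 0.04882427702195722
medium top mid [ 0.52   -0.3002] width mm 44.2 heading deg -7.37
large top mid [ 0.5606 -0.1036] width mm 58.4 heading deg 7.63
line large mid [ 0.5314 -0.2978] width mm 59.1 heading deg 4.11
pad corner [0.4983 0.1757 0.006 ]
pad corner [0.5128 0.0782 0.006 ]
pad corner [0.4042 0.1584 0.006 ]
pad corner [0.4138 0.0618 0.006 ]
```

Run:
```python
from h import *
plan([.5556,.3115,.185],-96.8)
```

```text
t 3.05 shift(tool now) [-14.5 -21.1 149.5] after-turn [-16.7 -19.2 149.5] turn [ 0.06 -0.05  6.61] rows>= 3.6
```

```bash
python3 -m jog '[{"grip":0,"x":0,"y":0,"z":0,"rx":0,"ry":0,"rz":6.6},{"grip":0.2,"x":-16.7,"y":-19.2,"z":20,"rx":0,"ry":0,"rz":0},{"grip":0.2,"x":0,"y":0,"z":30,"rx":0,"ry":0,"rz":0},{"grip":0.2,"x":0,"y":0,"z":30,"rx":0,"ry":0,"rz":0},{"grip":0.2,"x":0,"y":0,"z":0,"rx":0,"ry":0,"rz":0},{"grip":0.2,"x":0,"y":0,"z":0,"rx":0,"ry":0,"rz":0}]'
python3 - <<'E'
from h import *
c=snap('wrist','w3'); plan([.5556,.3115,.185],-96.8)
E
```

```text
time: 3.55
eef_pos: [0.5552, 0.3114, 0.2542]
tcp_rot: [-0.664, 0.748, 0.0, -0.001]
contact_force: [0.3, -0.2, 1.1]
opening: 0.8
t 3.6 shift(tool now) [ 0.6  0.3 71.4] after-turn [ 0.5  0.2 71.4] turn [-0.08  0.03  0.02] rows>= 1.7
```

View pics/w3.png

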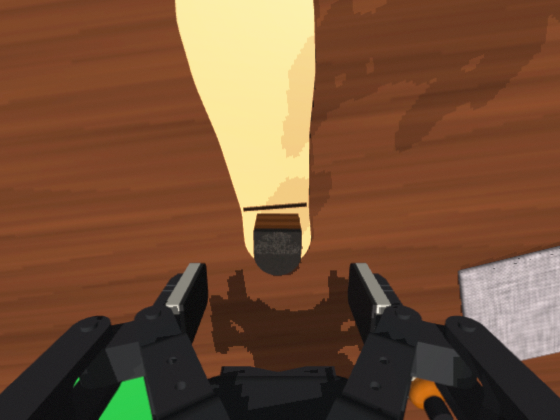

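The small heel sits at (278,245), midway between the pads at x = 196 and 358, and square to them. I'll descend and grip.

```bash
python3 -m jog '[{"grip":0.2,"x":0.5,"y":0,"z":30,"rx":0,"ry":0,"rz":0},{"grip":0.2,"x":0,"y":0,"z":30,"rx":0,"ry":0,"rz":0},{"grip":0.2,"x":0,"y":0,"z":11,"rx":0,"ry":0,"rz":0},{"grip":0.2,"x":0,"y":0,"z":0,"rx":0,"ry":0,"rz":0},{"grip":0.2,"x":0,"y":0,"z":0,"rx":0,"ry":0,"rz":0}]' 35
python3 -m jog '[{"grip":1,"x":0,"y":0,"z":0,"rx":0,"ry":0,"rz":0},{"grip":1,"x":0,"y":0,"z":0,"rx":0,"ry":0,"rz":0},{"grip":1,"x":0,"y":0,"z":0,"rx":0,"ry":0,"rz":0},{"grip":1,"x":0,"y":0,"z":0,"rx":0,"ry":0,"rz":0},{"grip":1,"x":0,"y":0,"z":0,"rx":0,"ry":0,"rz":0},{"grip":1,"x":0,"y":0,"z":0,"rx":0,"ry":0,"rz":0},{"grip":1,"x":0,"y":0,"z":0,"rx":0,"ry":0,"rz":0},{"grip":1,"x":0,"y":0,"z":0,"rx":0,"ry":0,"rz":0}]' 35
```

```text
time: 4.02
eef_pos: [0.5556, 0.3127, 0.1855]
tcp_rot: [-0.665, 0.747, -0.0, 0.001]
contact_force: [1.3, -0.6, 0.9]
opening: 0.796
time: 4.68
eef_pos: [0.5558, 0.313, 0.1859]
tcp_rot: [-0.665, 0.747, -0.001, 0.002]
contact_force: [0.3, -0.2, 6.1]
opening: 0.349
```

```bash
python3 -m jog '[{"grip":1,"x":0,"y":0,"z":-20,"rx":0,"ry":0,"rz":0},{"grip":1,"x":0,"y":0,"z":-35,"rx":0,"ry":0,"rz":0},{"grip":1,"x":0,"y":0,"z":-35,"rx":0,"ry":0,"rz":0},{"grip":1,"x":0,"y":0,"z":0,"rx":0,"ry":0,"rz":0},{"grip":1,"x":0,"y":0,"z":0,"rx":0,"ry":0,"rz":0}]'
python3 - <<'E'
from h import *
c=snap('wrist','w4'); plan([.460,.118,.2],-96.8)
E
```

```text
time: 5.1
eef_pos: [0.5557, 0.3131, 0.2771]
tcp_rot: [-0.665, 0.747, -0.001, 0.003]
contact_force: [-0.7, 0.2, -1.5]
opening: 0.342
t 5.15 shift(tool now) [204.5  71.7  74.3] after-turn [204.6  71.1  74.5] turn [-0.07  0.04  0.15] rows>= 5.5
```

View pics/w4.png

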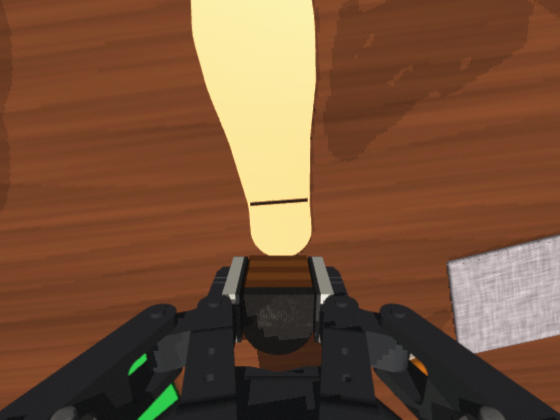

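```bash
python3 -m jog '[{"grip":1,"x":34,"y":12,"z":0,"rx":0,"ry":0,"rz":0},{"grip":1,"x":34,"y":12,"z":0,"rx":0,"ry":0,"rz":0},{"grip":1,"x":34,"y":12,"z":0,"rx":0,"ry":0,"rz":0},{"grip":1,"x":34,"y":12,"z":0,"rx":0,"ry":0,"rz":0},{"grip":1,"x":34,"y":12,"z":0,"rx":0,"ry":0,"rz":0},{"grip":1,"x":34,"y":12,"z":35,"rx":0,"ry":0,"rz":0},{"grip":1,"x":0,"y":0,"z":35,"rx":0,"ry":0,"rz":0},{"grip":1,"x":0,"y":0,"z":0,"rx":0,"ry":0,"rz":0}]'
python3 - <<'E'
from h import *
plan([.460,.118,.1865],-96.8); c=load('w4')
im=cv2.resize(c['frame'][185:265,235:325,::-1],None,fx=8,fy=8,interpolation=2); cv2.imwrite('pics/cr_w4.png',np.clip(im*1.0,0,255))
E
```

```text
time: 5.82
eef_pos: [0.4574, 0.1224, 0.2019]
tcp_rot: [-0.664, 0.748, 0.005, -0.007]
contact_force: [-1.1, -0.5, -0.5]
opening: 0.342
t 5.82 shift(tool now) [ 4.  -3.3 15.4] after-turn [ 4.1 -3.1 15.4] turn [ 0.98 -0.16 -0.02] rows>= 0.4[ WARN:0@0.427] global loadsave.cpp:1063 imwrite_ Unsupported depth image for selected encoder is fallbacked to CV_8U.
```

View pics/cr_w4.png

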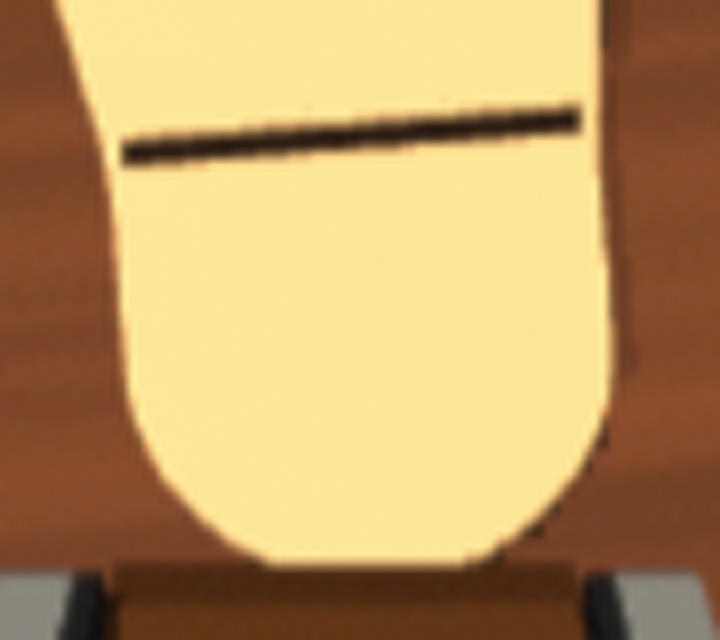

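```bash
python3 -m jog '[{"grip":1,"x":4,"y":-3,"z":10,"rx":0,"ry":0,"rz":0},{"grip":1,"x":0,"y":0,"z":4,"rx":0,"ry":0,"rz":0},{"grip":1,"x":0,"y":0,"z":0,"rx":0,"ry":0,"rz":0},{"grip":1,"x":0,"y":0,"z":0,"rx":0,"ry":0,"rz":0}]'
python3 - <<'E'
from h import *
plan([.460,.118,.1865],-96.8); c=load('w4')
edge(c,(249.8,203.8),(307.1,199.4),.005,'line med')
E
```

```text
time: 6.15
eef_pos: [0.4658, 0.1201, 0.1967]
tcp_rot: [-0.665, 0.747, -0.001, 0.001]
contact_force: [0.9, 0.6, -1.1]
opening: 0.345
t 6.15 shift(tool now) [ 2.8  5.6 10.2] after-turn [ 2.8  5.5 10.2] turn [-0.1   0.02  0.19] rows>= 0.3
line med mid [0.5675 0.3122] width mm 45.9 heading deg -2.08
```

```bash
python3 -m jog '[{"grip":1,"x":0,"y":0,"z":5,"rx":0,"ry":0,"rz":0},{"grip":1,"x":0,"y":0,"z":4,"rx":0,"ry":0,"rz":0},{"grip":1,"x":0,"y":0,"z":0,"rx":0,"ry":0,"rz":0},{"grip":1,"x":0,"y":0,"z":0,"rx":0,"ry":0,"rz":0},{"grip":1,"x":0,"y":0,"z":0,"rx":0,"ry":0,"rz":0}]'
```

```text
time: 6.57
eef_pos: [0.4649, 0.1197, 0.1868]
tcp_rot: [-0.665, 0.747, -0.0, 0.0]
contact_force: [0.4, 0.5, -0.9]
opening: 0.345
```

```bash
python3 -m jog '[{"grip":1,"x":0,"y":0,"z":0.7,"rx":0,"ry":0,"rz":0},{"grip":1,"x":0,"y":0,"z":0,"rx":0,"ry":0,"rz":0},{"grip":1,"x":0,"y":0,"z":0,"rx":0,"ry":0,"rz":0}]'
python3 -m jog '[{"grip":0.2,"x":0,"y":0,"z":0,"rx":0,"ry":0,"rz":0},{"grip":0.2,"x":0,"y":0,"z":0,"rx":0,"ry":0,"rz":0},{"grip":0.2,"x":0,"y":0,"z":0,"rx":0,"ry":0,"rz":0},{"grip":0.2,"x":0,"y":0,"z":0,"rx":0,"ry":0,"rz":0},{"grip":0.2,"x":0,"y":0,"z":-30,"rx":0,"ry":0,"rz":0},{"grip":0.2,"x":0,"y":0,"z":-40,"rx":0,"ry":0,"rz":0},{"grip":0.2,"x":0,"y":0,"z":-40,"rx":0,"ry":0,"rz":0},{"grip":0,"x":0,"y":0,"z":-20,"rx":0,"ry":0,"rz":0}]'
python3 - <<'E'
from h import *
c=snap('wrist','w5'); plan([.505,-.295,.31],-97.4)
E
```

```text
time: 6.82
eef_pos: [0.4651, 0.1197, 0.1868]
tcp_rot: [-0.665, 0.747, 0.0, -0.0]
contact_force: [-2.2, 0.3, 5.8]
opening: 0.344
time: 7.48
eef_pos: [0.4659, 0.1197, 0.3208]
tcp_rot: [-0.665, 0.747, -0.002, 0.003]
contact_force: [1.4, 1.4, 0.6]
opening: 0.919
t 7.53 shift(tool now) [407.7 -85.6  14.2] after-turn [406.5 -91.2  13.9] turn [-0.72  0.12  0.75] rows>= 10.0
```

View pics/w5.png

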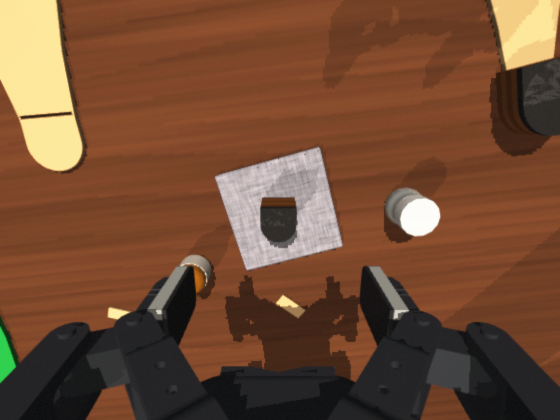

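The small heel stands upright on the pad at (279,220), and the jar (410,212) and ink bottle (195,270) are undisturbed. Next is the medium heel.

```bash
python3 -m jog '[{"grip":0,"x":37,"y":-8,"z":0,"rx":0,"ry":0,"rz":0},{"grip":0,"x":37,"y":-8,"z":0,"rx":0,"ry":0,"rz":0},{"grip":0,"x":37,"y":-8,"z":0,"rx":0,"ry":0,"rz":0},{"grip":0,"x":37,"y":-8,"z":0,"rx":0,"ry":0,"rz":0},{"grip":0,"x":37,"y":-8,"z":0,"rx":0,"ry":0,"rz":0},{"grip":0,"x":37,"y":-8,"z":0,"rx":0,"ry":0,"rz":0},{"grip":0,"x":37,"y":-8,"z":0,"rx":0,"ry":0,"rz":0},{"grip":0,"x":37,"y":-8,"z":0,"rx":0,"ry":0,"rz":0}]'
python3 -m jog '[{"grip":0,"x":37,"y":-8,"z":0,"rx":0,"ry":0,"rz":0},{"grip":0,"x":37,"y":-8,"z":0,"rx":0,"ry":0,"rz":0},{"grip":0,"x":37,"y":-8,"z":0,"rx":0,"ry":0,"rz":0.5},{"grip":0,"x":0,"y":0,"z":0,"rx":0,"ry":0,"rz":0},{"grip":0,"x":0,"y":0,"z":0,"rx":0,"ry":0,"rz":0},{"grip":0,"x":0,"y":0,"z":0,"rx":0,"ry":0,"rz":0}]'
python3 - <<'E'
from h import *
c=snap('wrist','w6'); plan([.509,-.2988,.24],-97.4)
print(proj(c,[.52,-.3002,.055]))
im=cv2.resize(c['frame'][150:250,220:330,::-1],None,fx=7,fy=7,interpolation=2); cv2.imwrite('pics/cr_w6.png',np.clip(im.astype(float)*1.4,0,255).astype(np.uint8))
E
```

```text
time: 8.2
eef_pos: [0.4937, -0.1837, 0.3155]
tcp_rot: [-0.665, 0.747, 0.0, -0.0]
contact_force: [1.2, 0.2, 0.7]
opening: 0.999
time: 8.7
eef_pos: [0.5048, -0.2946, 0.315]
tcp_rot: [-0.661, 0.75, 0.001, 0.0]
contact_force: [0.5, 0.1, -0.2]
opening: 0.999
t 8.75 shift(tool now) [ 4.4 -4.8 75.1] after-turn [ 4.3 -4.8 75.1] turn [0.08 0.07 0.26] rows>= 1.8
[283.40398371 198.23051059]
```

View pics/w6.png

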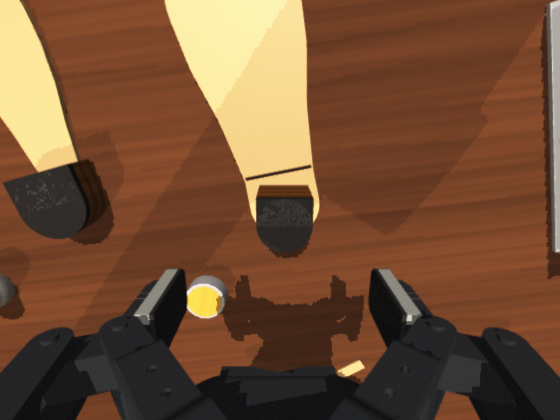

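View pics/cr_w6.png

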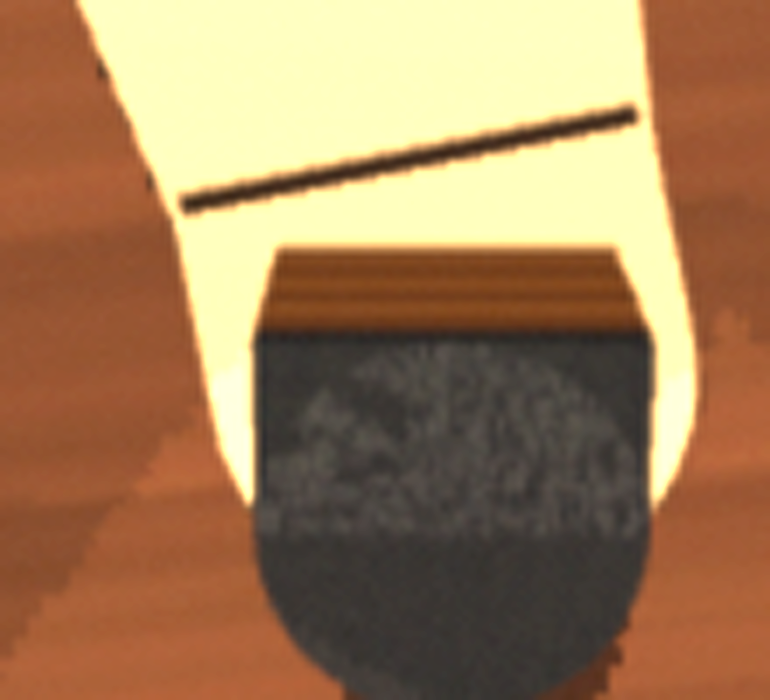

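Run:
```python
from h import *
c=load('w6')
edge(c,(256.,197.),(312.9,197.6),.055,'medium top')
edge(c,(259.3,185.),(307.7,185.),.005,'medium bottom')
edge(c,(245.7,178.9),(310.4,165.9),.005,'line large')
p,R,s=pose();print('meas yaw',np.degrees(np.arctan2(*R.as_matrix()[1::-1,0])), 'q6',s['qpos'])
```

```text
medium top mid [ 0.5206 -0.3011] width mm 43.0 heading deg -7.81
medium bottom mid [ 0.5192 -0.301 ] width mm 44.0 heading deg -7.19
line large mid [ 0.5312 -0.2973] width mm 59.3 heading deg 4.25
meas yaw -97.13669155542738 q6 [-7.00881951e-01  1.78622031e-01  1.87732291e+00  3.37446658e-04
  1.08759292e+00  9.94315105e-01]
```

```bash
python3 - <<'E'
from h import *
plan([.5091,-.2996,.19],-97.5)
E
python3 -m jog '[{"grip":0,"x":5.2,"y":-4.8,"z":25,"rx":0,"ry":0,"rz":0.4},{"grip":0,"x":0,"y":0,"z":30,"rx":0,"ry":0,"rz":0},{"grip":0,"x":0,"y":0,"z":30,"rx":0,"ry":0,"rz":0},{"grip":0,"x":0,"y":0,"z":30,"rx":0,"ry":0,"rz":0},{"grip":0,"x":0,"y":0,"z":10,"rx":0,"ry":0,"rz":0},{"grip":0,"x":0,"y":0,"z":0,"rx":0,"ry":0,"rz":0},{"grip":0,"x":0,"y":0,"z":0,"rx":0,"ry":0,"rz":0},{"grip":0,"x":0,"y":0,"z":0,"rx":0,"ry":0,"rz":0}]'
python3 - <<'E'
from h import *
plan([.5091,-.2996,.19],-97.5)
E
```

```text
t 8.75 shift(tool now) [  5.3  -5.1 125.1] after-turn [  5.1  -5.  125.1] turn [0.08 0.07 0.36] rows>= 3.0
time: 9.42
eef_pos: [0.5101, -0.3007, 0.1932]
tcp_rot: [-0.659, 0.752, -0.002, 0.0]
contact_force: [0.3, -0.4, 0.6]
opening: 1.002
t 9.42 shift(tool now) [-1.   1.2  3.2] after-turn [-1.   1.2  3.2] turn [-0.18 -0.11 -0.02] rows>= 0.1
```

```bash
python3 -m jog '[{"grip":0,"x":-1,"y":1,"z":3,"rx":0,"ry":0,"rz":0},{"grip":0,"x":0,"y":0,"z":0,"rx":0,"ry":0,"rz":0},{"grip":1,"x":0,"y":0,"z":0,"rx":0,"ry":0,"rz":0},{"grip":1,"x":0,"y":0,"z":0,"rx":0,"ry":0,"rz":0},{"grip":1,"x":0,"y":0,"z":0,"rx":0,"ry":0,"rz":0},{"grip":1,"x":0,"y":0,"z":0,"rx":0,"ry":0,"rz":0},{"grip":1,"x":0,"y":0,"z":0,"rx":0,"ry":0,"rz":0},{"grip":1,"x":0,"y":0,"z":0,"rx":0,"ry":0,"rz":0}]' 40
python3 -m jog '[{"grip":1,"x":0,"y":0,"z":0,"rx":0,"ry":0,"rz":0},{"grip":1,"x":0,"y":0,"z":0,"rx":0,"ry":0,"rz":0}]' 40
python3 - <<'E'
from h import *
p,R,s=pose();print('meas yaw',np.degrees(np.arctan2(*R.as_matrix()[1::-1,0])),p, R.as_matrix()[:,2])
E
python3 -m jog '[{"grip":1,"x":0,"y":0,"z":-20,"rx":0,"ry":0,"rz":0},{"grip":1,"x":0,"y":0,"z":-30,"rx":0,"ry":0,"rz":0},{"grip":1,"x":0,"y":0,"z":-30,"rx":0,"ry":0,"rz":0},{"grip":1,"x":0,"y":0,"z":-20,"rx":0,"ry":0,"rz":0},{"grip":1,"x":0,"y":0,"z":0,"rx":0,"ry":0,"rz":0},{"grip":1,"x":0,"y":0,"z":0,"rx":0,"ry":0,"rz":0},{"grip":1,"x":0,"y":0,"z":0,"rx":0,"ry":0,"rz":0}]'
python3 - <<'E'
from h import *
c=snap('wrist','w7'); p,R,s=pose();print('meas yaw',np.degrees(np.arctan2(*R.as_matrix()[1::-1,0])),p)
E
```

```text
time: 10.08
eef_pos: [0.5085, -0.2997, 0.1884]
tcp_rot: [-0.659, 0.752, -0.0, 0.0]
contact_force: [0.2, -0.1, 2.0]
opening: 0.507
time: 10.25
eef_pos: [0.5085, -0.2997, 0.1884]
tcp_rot: [-0.659, 0.752, -0.0, 0.0]
contact_force: [1.0, -0.8, 2.3]
opening: 0.513
meas yaw -97.56531972805256 [ 0.50853542 -0.29973377  0.18843582] [ 6.80226823e-04 -6.56802070e-04 -9.99999553e-01]
time: 10.83
eef_pos: [0.5077, -0.2989, 0.286]
tcp_rot: [-0.659, 0.752, 0.002, -0.0]
contact_force: [-0.3, 1.0, -1.8]
opening: 0.51
meas yaw -97.56501301677632 [ 0.50756857 -0.29885466  0.28541053]
```

View pics/w7.png

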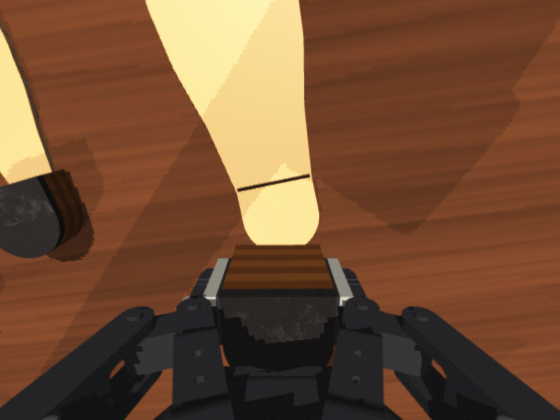

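```bash
cat >> h.py <<'E'
def held(c,a,b,zb,p,R):
    m,h=edge(c,a,b,zb,'held'); M=R.as_matrix(); d=np.array([m[0]-p[0],m[1]-p[1],0]); yaw=np.degrees(np.arctan2(M[1,0],M[0,0]))
    print('fwd mm',-1000*d@M[:,1],'lateral(tool x) mm',1000*d@M[:,0],'heading-(yaw+90)',h-yaw-90)
E
python3 - <<'E'
from h import *
c=load('w7');im=cv2.resize(c['frame'][165:305,205:355,::-1],None,fx=5,fy=5,interpolation=2); cv2.imwrite('pics/cr_w7.png',np.clip(im.astype(float)*1.4,0,255).astype(np.uint8))
E
```

```text
(no output)
```

View pics/cr_w7.png

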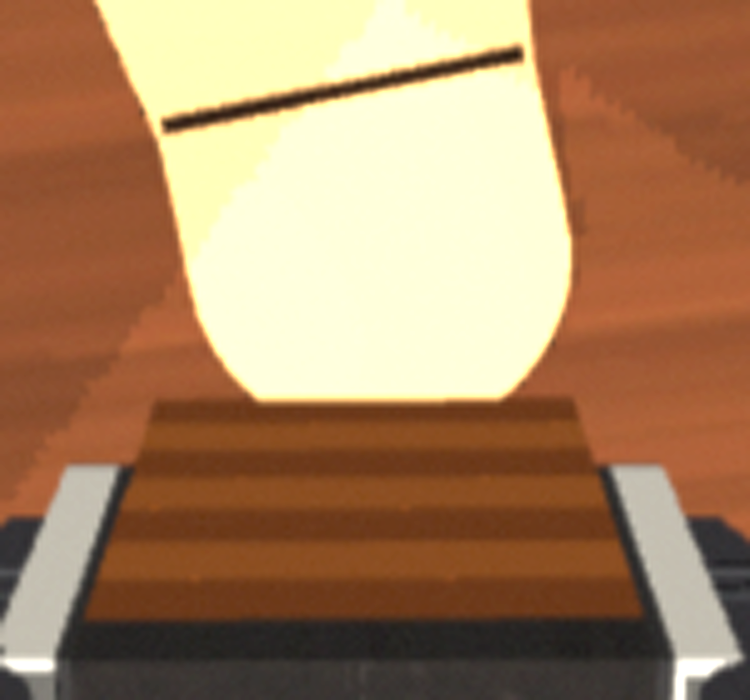

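Run:
```python
from h import *
c=load('w7'); p,R,s=pose()
held(c,(235.6,244.6),(319.2,245.),p[2]-.1834,p,R)
edge(c,(237.2,189.8),(309,175.2),.005,'line large')
h=np.radians(-2.2); f=11.6e-3
t=np.array([.5675,.3122])-f*np.array([np.cos(h),np.sin(h)]); print(t)
plan([*t,.285],-92.2)
```

```text
held mid [ 0.5178 -0.2995] width mm 44.3 heading deg -7.82
fwd mm 10.198776319025583 lateral(tool x) mm -0.7470186727427197 heading-(yaw+90) -0.25749507139225614
line large mid [ 0.5312 -0.2972] width mm 59.6 heading deg 4.12
[0.55590855 0.3126453 ]
t 10.88 shift(tool now) [-612.5   32.6    2.1] after-turn [-6.129e+02 -2.480e+01  4.000e-01] turn [ 0.22  0.16 -5.36] rows>= 14.7
```

```bash
python3 -m jog '[{"grip":1,"x":0,"y":0,"z":0,"rx":0,"ry":0,"rz":-5.4},{"grip":1,"x":-38,"y":-1.5,"z":0,"rx":0,"ry":0,"rz":0},{"grip":1,"x":-38,"y":-1.5,"z":0,"rx":0,"ry":0,"rz":0},{"grip":1,"x":-38,"y":-1.5,"z":0,"rx":0,"ry":0,"rz":0},{"grip":1,"x":-38,"y":-1.5,"z":0,"rx":0,"ry":0,"rz":0},{"grip":1,"x":-38,"y":-1.5,"z":0,"rx":0,"ry":0,"rz":0},{"grip":1,"x":-38,"y":-1.5,"z":0,"rx":0,"ry":0,"rz":0},{"grip":1,"x":-38,"y":-1.5,"z":0,"rx":0,"ry":0,"rz":0}]'
python3 -m jog '[{"grip":1,"x":-38,"y":-1.5,"z":0,"rx":0,"ry":0,"rz":0},{"grip":1,"x":-38,"y":-1.5,"z":0,"rx":0,"ry":0,"rz":0},{"grip":1,"x":-38,"y":-1.5,"z":0,"rx":0,"ry":0,"rz":0},{"grip":1,"x":-38,"y":-1.5,"z":0,"rx":0,"ry":0,"rz":0},{"grip":1,"x":-38,"y":-1.5,"z":0,"rx":0,"ry":0,"rz":0},{"grip":1,"x":-38,"y":-1.5,"z":0,"rx":0,"ry":0,"rz":0},{"grip":1,"x":-38,"y":-1.5,"z":0,"rx":0,"ry":0,"rz":0},{"grip":1,"x":-38,"y":-1.5,"z":0,"rx":0,"ry":0,"rz":0}]'
python3 -m jog '[{"grip":1,"x":-38,"y":-1.5,"z":0,"rx":0,"ry":0,"rz":0},{"grip":1,"x":0,"y":0,"z":25,"rx":0,"ry":0,"rz":0},{"grip":1,"x":0,"y":0,"z":25,"rx":0,"ry":0,"rz":0},{"grip":1,"x":0,"y":0,"z":0,"rx":0,"ry":0,"rz":0},{"grip":1,"x":0,"y":0,"z":0,"rx":0,"ry":0,"rz":0},{"grip":1,"x":0,"y":0,"z":0,"rx":0,"ry":0,"rz":0}]'
python3 - <<'E'
from h import *
plan([.5559,.3126,.205],-92.2)
E
```

```text
time: 11.55
eef_pos: [0.5279, -0.0322, 0.2857]
tcp_rot: [-0.693, 0.72, 0.002, -0.001]
contact_force: [0.6, -0.1, -0.9]
opening: 0.509
time: 12.22
eef_pos: [0.5514, 0.271, 0.2853]
tcp_rot: [-0.694, 0.72, 0.001, -0.002]
contact_force: [1.4, 0.3, -0.6]
opening: 0.511
time: 12.72
eef_pos: [0.5553, 0.3068, 0.2375]
tcp_rot: [-0.693, 0.721, 0.0, -0.001]
contact_force: [0.8, 0.4, -1.4]
opening: 0.514
t 12.72 shift(tool now) [-5.8 -0.4 32.5] after-turn [-5.8 -0.4 32.5] turn [ 0.07 -0.03  0.01] rows>= 0.8
```

```bash
python3 -m jog '[{"grip":1,"x":-5.8,"y":-0.4,"z":15,"rx":0,"ry":0,"rz":0},{"grip":1,"x":0,"y":0,"z":15,"rx":0,"ry":0,"rz":0},{"grip":1,"x":0,"y":0,"z":0,"rx":0,"ry":0,"rz":0},{"grip":1,"x":0,"y":0,"z":0,"rx":0,"ry":0,"rz":0},{"grip":1,"x":0,"y":0,"z":0,"rx":0,"ry":0,"rz":0}]'
python3 - <<'E'
from h import *
c=snap('wrist','w8'); p,R,s=pose();print(p); plan([.5559,.3126,.189],-92.2)
im=cv2.resize(c['frame'][195:345,200:360,::-1],None,fx=5,fy=4,interpolation=2)
im=cv2.resize(c['frame'][200:300,200:360,::-1],None,fx=5,fy=5,interpolation=2); cv2.imwrite('pics/cr_w8.png',np.clip(im.astype(float)*1.4,0,255).astype(np.uint8))
E
```

```text
time: 13.13
eef_pos: [0.5561, 0.3126, 0.2086]
tcp_rot: [-0.693, 0.72, -0.0, 0.0]
contact_force: [0.7, 0.5, -0.9]
opening: 0.513
[0.55626772 0.31278026 0.208945  ]
t 13.18 shift(tool now) [ 0.2  0.4 19.9] after-turn [ 0.2  0.4 19.9] turn [-0.07  0.03  0.02] rows>= 0.5
```

View pics/cr_w8.png

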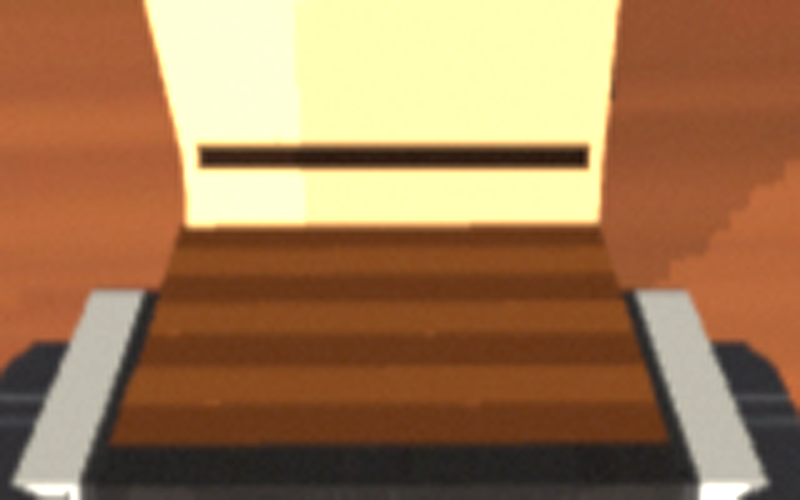

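Run:
```python
from h import *
c=load('w8'); p,R,s=pose()
held(c,(235.8,245.2),(319.8,245.4),p[2]-.1834,p,R)
edge(c,(239.4,231.),(317.2,230.8),.005,'line')
print([ (onz(c,(237.2-.3,244),.005)+onz(c,(319.5,244),.005))[:2]/2])
```

```text
held mid [0.567  0.3125] width mm 44.2 heading deg -2.34
fwd mm 10.704908061914047 lateral(tool x) mm -0.1112080097831437 heading-(yaw+90) -0.1608375604826051
line mid [0.5673 0.3122] width mm 45.8 heading deg -2.04
[array([0.55901425, 0.3125452 ])]
```

```bash
python3 -m jog '[{"grip":1,"x":0.2,"y":-0.2,"z":8,"rx":0,"ry":0,"rz":0},{"grip":1,"x":0,"y":0,"z":6,"rx":0,"ry":0,"rz":0},{"grip":1,"x":0,"y":0,"z":4,"rx":0,"ry":0,"rz":0},{"grip":1,"x":0,"y":0,"z":1.5,"rx":0,"ry":0,"rz":0},{"grip":1,"x":0,"y":0,"z":0,"rx":0,"ry":0,"rz":0},{"grip":1,"x":0,"y":0,"z":0,"rx":0,"ry":0,"rz":0},{"grip":1,"x":0,"y":0,"z":0,"rx":0,"ry":0,"rz":0}]'
```

```text
time: 13.77
eef_pos: [0.556, 0.3127, 0.1885]
tcp_rot: [-0.694, 0.72, -0.0, -0.0]
contact_force: [-0.1, -0.2, -0.2]
opening: 0.509
```

```bash
python3 -m jog '[{"grip":1,"x":0,"y":0,"z":0.4,"rx":0,"ry":0,"rz":0},{"grip":1,"x":0,"y":0,"z":0,"rx":0,"ry":0,"rz":0},{"grip":0,"x":0,"y":0,"z":0,"rx":0,"ry":0,"rz":0},{"grip":0,"x":0,"y":0,"z":0,"rx":0,"ry":0,"rz":0},{"grip":0,"x":0,"y":0,"z":0,"rx":0,"ry":0,"rz":0},{"grip":0,"x":0,"y":0,"z":0,"rx":0,"ry":0,"rz":0},{"grip":0,"x":0,"y":0,"z":0,"rx":0,"ry":0,"rz":0}]'
python3 -m jog '[{"grip":0,"x":0,"y":0,"z":-20,"rx":0,"ry":0,"rz":0},{"grip":0,"x":0,"y":0,"z":-40,"rx":0,"ry":0,"rz":0},{"grip":0,"x":0,"y":0,"z":-40,"rx":0,"ry":0,"rz":0},{"grip":0,"x":0,"y":0,"z":-20,"rx":0,"ry":0,"rz":0},{"grip":0,"x":0,"y":0,"z":0,"rx":0,"ry":0,"rz":0},{"grip":0,"x":0,"y":0,"z":0,"rx":0,"ry":0,"rz":0}]'
python3 - <<'E'
from h import *
c=snap('wrist','w9'); plan([.54,-.1,.305],-82.3)
im=cv2.resize(c['frame'][150:300,200:360,::-1],None,fx=5,fy=4,interpolation=2)
im=cv2.resize(c['frame'][160:270,210:350,::-1],None,fx=5,fy=5,interpolation=2); cv2.imwrite('pics/cr_w9.png',np.clip(im.astype(float)*1.4,0,255).astype(np.uint8))
E
```

```text
time: 14.35
eef_pos: [0.5561, 0.3128, 0.188]
tcp_rot: [-0.694, 0.72, 0.0, 0.0]
contact_force: [-0.3, -0.2, -0.1]
opening: 1.0
time: 14.85
eef_pos: [0.5565, 0.3129, 0.3103]
tcp_rot: [-0.694, 0.72, -0.001, 0.002]
contact_force: [-0.5, -0.1, -1.5]
opening: 0.998
t 14.9 shift(tool now) [4.13e+02 2.00e-01 2.90e+00] after-turn [406.8  71.    2.9] turn [ 0.   -0.   -9.86] rows>= 9.9
```

View pics/cr_w9.png

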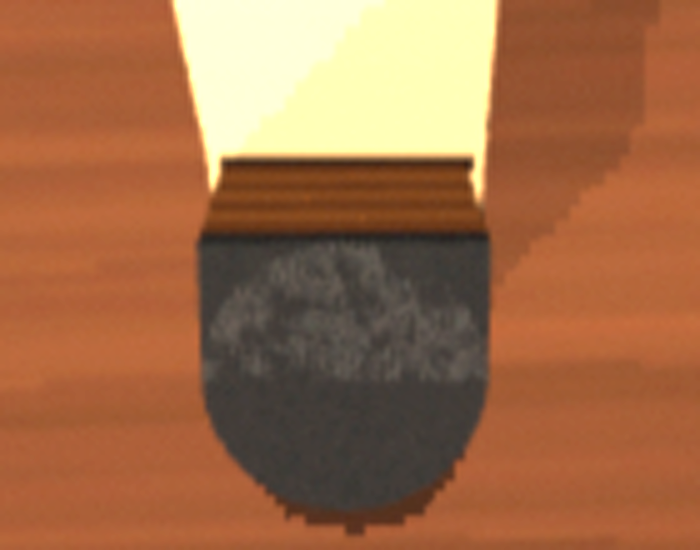

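The medium heel is in place: its flat front is on the scored line, parallel to it and centred between the sole's edges. Now for the large heel.

```bash
python3 -m jog '[{"grip":0,"x":0,"y":0,"z":0,"rx":0,"ry":0,"rz":-5},{"grip":0,"x":0,"y":0,"z":0,"rx":0,"ry":0,"rz":-4.9},{"grip":0,"x":37,"y":6.4,"z":0,"rx":0,"ry":0,"rz":0},{"grip":0,"x":37,"y":6.4,"z":0,"rx":0,"ry":0,"rz":0},{"grip":0,"x":37,"y":6.4,"z":0,"rx":0,"ry":0,"rz":0},{"grip":0,"x":37,"y":6.4,"z":0,"rx":0,"ry":0,"rz":0},{"grip":0,"x":37,"y":6.4,"z":0,"rx":0,"ry":0,"rz":0},{"grip":0,"x":37,"y":6.4,"z":0,"rx":0,"ry":0,"rz":0}]'
python3 -m jog '[{"grip":0,"x":37,"y":6.4,"z":0,"rx":0,"ry":0,"rz":0},{"grip":0,"x":37,"y":6.4,"z":0,"rx":0,"ry":0,"rz":0},{"grip":0,"x":37,"y":6.4,"z":0,"rx":0,"ry":0,"rz":0},{"grip":0,"x":37,"y":6.4,"z":0,"rx":0,"ry":0,"rz":0},{"grip":0,"x":37,"y":6.4,"z":0,"rx":0,"ry":0,"rz":0},{"grip":0,"x":0,"y":0,"z":0,"rx":0,"ry":0,"rz":0},{"grip":0,"x":0,"y":0,"z":0,"rx":0,"ry":0,"rz":0},{"grip":0,"x":0,"y":0,"z":0,"rx":0,"ry":0,"rz":0}]'
python3 - <<'E'
from h import *
c=snap('wrist','w10'); plan([.5462,-.1055,.18],-82.3)
im=cv2.resize(c['frame'][170:290,210:350,::-1],None,fx=5,fy=5,interpolation=2); cv2.imwrite('pics/cr_w10.png',np.clip(im.astype(float)*1.4,0,255).astype(np.uint8))
E
```

```text
time: 15.57
eef_pos: [0.5466, 0.086, 0.3053]
tcp_rot: [0.753, -0.658, -0.002, 0.002]
contact_force: [-0.1, -0.2, -0.4]
opening: 1.002
time: 16.23
eef_pos: [0.5405, -0.0997, 0.3061]
tcp_rot: [0.753, -0.658, -0.002, 0.0]
contact_force: [1.0, 0.3, -0.4]
opening: 1.0
t 16.28 shift(tool now) [  7.4  -4.9 126.4] after-turn [  7.1  -4.6 126.5] turn [0.15 0.11 0.08] rows>= 3.0
```

View pics/w10.png

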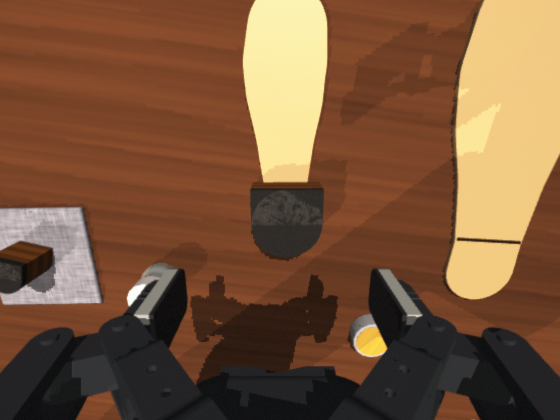

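View pics/cr_w10.png

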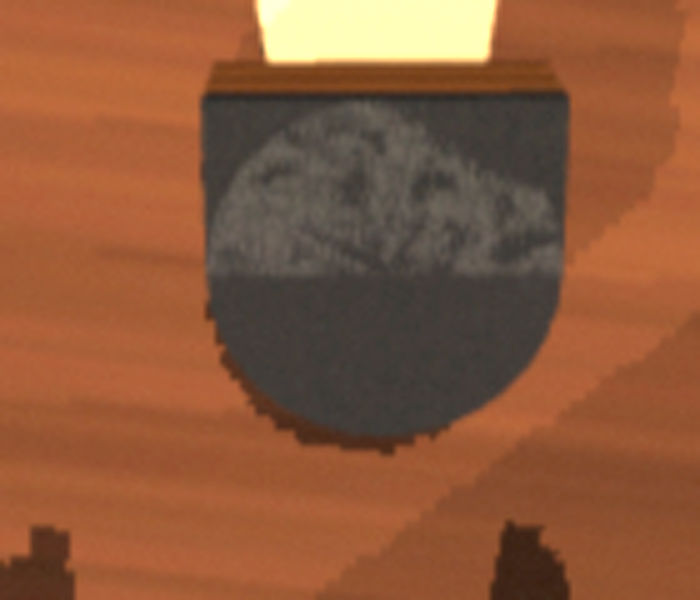

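Run:
```python
from h import *
c=load('w10')
m,h=edge(c,(250.2,188.6),(323.4,188.8),.035,'top'); m2,h2=edge(c,(252.4,182.2),(320.2,182.),.005,'bot')
h=(h+h2)/2; m=(m+m2)/2; a=np.radians(h); g=m-.0145*np.array([np.cos(a),np.sin(a)]); print(g,h)
plan([*g,.18],h-90)
```

```text
top mid [ 0.5615 -0.1032] width mm 57.4 heading deg 7.55
bot mid [ 0.5605 -0.1037] width mm 59.4 heading deg 7.88
[ 0.54659328 -0.10537706] 7.716836516011755
t 16.28 shift(tool now) [  7.3  -5.3 126.4] after-turn [  7.1  -5.  126.5] turn [0.15 0.11 0.06] rows>= 3.0
```

```bash
python3 -m jog '[{"grip":0,"x":7.2,"y":-5,"z":29,"rx":0,"ry":0,"rz":0},{"grip":0,"x":0,"y":0,"z":30,"rx":0,"ry":0,"rz":0},{"grip":0,"x":0,"y":0,"z":30,"rx":0,"ry":0,"rz":0},{"grip":0,"x":0,"y":0,"z":30,"rx":0,"ry":0,"rz":0},{"grip":0,"x":0,"y":0,"z":8,"rx":0,"ry":0,"rz":0},{"grip":0,"x":0,"y":0,"z":0,"rx":0,"ry":0,"rz":0},{"grip":0,"x":0,"y":0,"z":0,"rx":0,"ry":0,"rz":0}]'
python3 - <<'E'
from h import *
plan([.5466,-.1054,.177],-82.3)
E
```

```text
time: 16.87
eef_pos: [0.5473, -0.1055, 0.1814]
tcp_rot: [0.754, -0.657, -0.0, 0.0]
contact_force: [-0.2, -0.0, -0.5]
opening: 1.004
t 16.87 shift(tool now) [-0.2  0.7  4.4] after-turn [-0.2  0.7  4.4] turn [0.01 0.01 0.13] rows>= 0.1
```

```bash
python3 -m jog '[{"grip":0,"x":-0.2,"y":0,"z":3,"rx":0,"ry":0,"rz":0},{"grip":1,"x":0,"y":0,"z":0,"rx":0,"ry":0,"rz":0},{"grip":1,"x":0,"y":0,"z":0,"rx":0,"ry":0,"rz":0},{"grip":1,"x":0,"y":0,"z":0,"rx":0,"ry":0,"rz":0},{"grip":1,"x":0,"y":0,"z":0,"rx":0,"ry":0,"rz":0},{"grip":1,"x":0,"y":0,"z":0,"rx":0,"ry":0,"rz":0},{"grip":1,"x":0,"y":0,"z":0,"rx":0,"ry":0,"rz":0},{"grip":1,"x":0,"y":0,"z":0,"rx":0,"ry":0,"rz":0}]' 40
python3 -m jog '[{"grip":1,"x":0,"y":0,"z":-20,"rx":0,"ry":0,"rz":0},{"grip":1,"x":0,"y":0,"z":-30,"rx":0,"ry":0,"rz":0},{"grip":1,"x":0,"y":0,"z":-30,"rx":0,"ry":0,"rz":0},{"grip":1,"x":0,"y":0,"z":-20,"rx":0,"ry":0,"rz":0},{"grip":1,"x":0,"y":0,"z":0,"rx":0,"ry":0,"rz":0},{"grip":1,"x":0,"y":0,"z":0,"rx":0,"ry":0,"rz":0},{"grip":1,"x":0,"y":0,"z":0,"rx":0,"ry":0,"rz":0}]'
python3 - <<'E'
from h import *
c=snap('wrist','w11'); p,R,s=pose();print(p)
im=cv2.resize(c['frame'][180:300,200:360,::-1],None,fx=5,fy=5,interpolation=2); cv2.imwrite('pics/cr_w11.png',np.clip(im.astype(float)*1.4,0,255).astype(np.uint8))
E
```

```text
time: 17.53
eef_pos: [0.5478, -0.1066, 0.1798]
tcp_rot: [0.753, -0.658, 0.001, -0.001]
contact_force: [-0.9, 1.2, 4.9]
opening: 0.669
time: 18.12
eef_pos: [0.5463, -0.1061, 0.2766]
tcp_rot: [0.753, -0.658, -0.001, 0.0]
contact_force: [0.0, -1.2, -1.0]
opening: 0.672
[ 0.54611501 -0.1060473   0.27596697]
```

View pics/cr_w11.png

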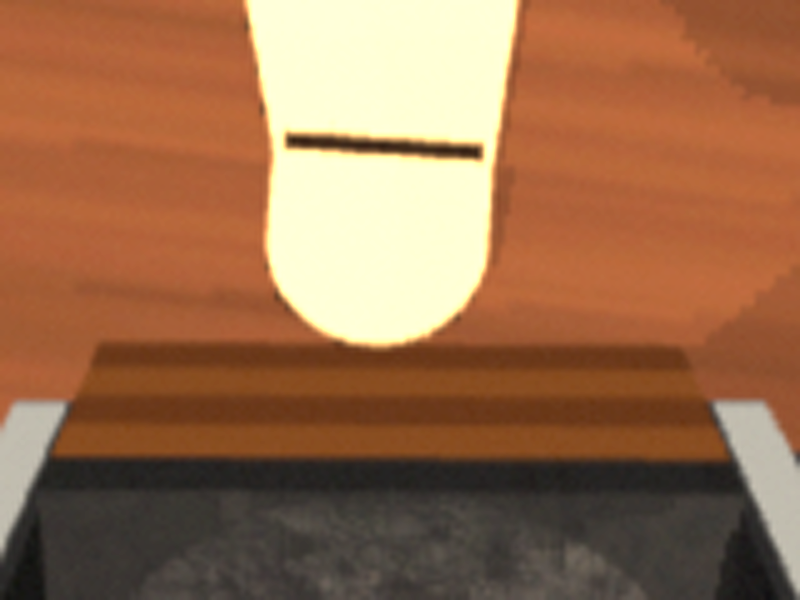

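Run:
```python
from h import *
c=load('w11'); p,R,s=pose()
held(c,(219.2,248.4),(336.2,249.),p[2]-.1748,p,R)
edge(c,(256.8,207.6),(296.,210.2),.005,'line small')
h=4.15;a=np.radians(h); t=np.array([.5312,-.2973])-.0140*np.array([np.cos(a),np.sin(a)]); print(t)
plan([*t,.20],h-90)
# large sole outline mid across axis from w7
c=load('w7'); u=np.array([np.cos(a),np.sin(a)]); n=np.array([-u[1],u[0]])
f=c['frame'].astype(int); L=np.array([.5312,-.2973])
for b in (0,8,-8,-16):
    o=[]
    for sg in (1,-1):
        ss=np.arange(.015,.05,.0002)
        v=[f[tuple(np.round(proj(c,[*(L+u*b/1000+sg*n*q),.005])[::-1]).astype(int))] for q in ss]
        k=[i for i,x in enumerate(v) if x[2]<90 and x[0]<170]; o.append(ss[k[0]]*1000 if k else None)
    print(b,o)
```

```text
held mid [ 0.5579 -0.1041] width mm 58.8 heading deg 7.43
fwd mm 11.98463704309831 lateral(tool x) mm -0.37023863308773514 heading-(yaw+90) -0.3005605481190372
line small mid [ 0.5499 -0.104 ] width mm 31.5 heading deg 3.77
[ 0.51723671 -0.29831315]
t 18.17 shift(tool now) [186.8  54.2  75.8] after-turn [189.7  42.7  76. ] turn [0.2  0.1  3.58] rows>= 5.0
0 [np.float64(15.0), np.float64(15.0)]
8 [np.float64(33.600000000000044), np.float64(32.40000000000005)]
-8 [np.float64(31.600000000000044), np.float64(31.400000000000038)]
-16 [np.float64(32.00000000000004), np.float64(32.40000000000005)]
```

```bash
python3 -m jog '[{"grip":1,"x":0,"y":0,"z":0,"rx":0,"ry":0,"rz":3.6},{"grip":1,"x":31.6,"y":7.1,"z":0,"rx":0,"ry":0,"rz":0},{"grip":1,"x":31.6,"y":7.1,"z":0,"rx":0,"ry":0,"rz":0},{"grip":1,"x":31.6,"y":7.1,"z":0,"rx":0,"ry":0,"rz":0},{"grip":1,"x":31.6,"y":7.1,"z":0,"rx":0,"ry":0,"rz":0},{"grip":1,"x":31.6,"y":7.1,"z":0,"rx":0,"ry":0,"rz":0},{"grip":1,"x":31.6,"y":7.1,"z":20,"rx":0,"ry":0,"rz":0},{"grip":1,"x":0,"y":0,"z":30,"rx":0,"ry":0,"rz":0}]'
python3 -m jog '[{"grip":1,"x":0,"y":0,"z":20,"rx":0,"ry":0,"rz":0},{"grip":1,"x":0,"y":0,"z":0,"rx":0,"ry":0,"rz":0},{"grip":1,"x":0,"y":0,"z":0,"rx":0,"ry":0,"rz":0},{"grip":1,"x":0,"y":0,"z":0,"rx":0,"ry":0,"rz":0}]'
python3 - <<'E'
from h import *
c=snap('wrist','w12'); p,R,s=pose();print(p)
plan([.5172,-.2983,.19],4.15-90)
im=cv2.resize(c['frame'][190:310,200:360,::-1],None,fx=5,fy=5,interpolation=2); cv2.imwrite('pics/cr_w12.png',np.clip(im.astype(float)*1.4,0,255).astype(np.uint8))
E
```

```text
time: 18.83
eef_pos: [0.5183, -0.3043, 0.2298]
tcp_rot: [0.731, -0.683, 0.004, 0.001]
contact_force: [0.7, -0.1, -0.0]
opening: 0.665
time: 19.17
eef_pos: [0.5184, -0.2983, 0.2081]
tcp_rot: [0.732, -0.681, -0.0, 0.0]
contact_force: [-0.1, -0.9, -0.5]
opening: 0.677
[ 0.51875796 -0.29843164  0.20910997]
t 19.22 shift(tool now) [-0.3  1.6 19.1] after-turn [-0.2  1.5 19.1] turn [-0.07 -0.07  0.03] rows>= 0.5
```

View pics/cr_w12.png

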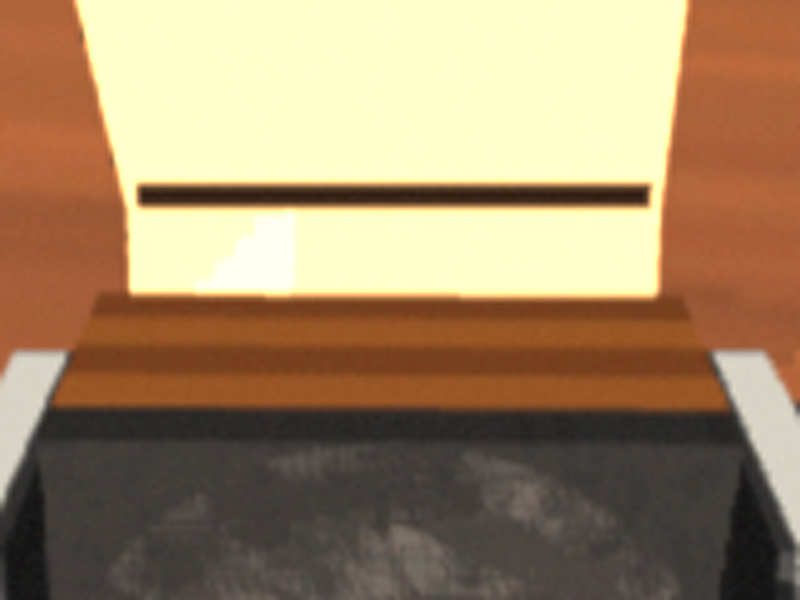

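Run:
```python
from h import *
c=load('w12'); p,R,s=pose()
m,h=edge(c,(219.2,248.6),(336.4,249.),p[2]-.1748,'held')
l,hl=edge(c,(227.2,228.6),(329.6,228.4),.005,'line')
M=R.as_matrix(); d=np.array([*(l-m),0]); print('need tool x,y mm',1000*d@M[:,0],1000*d@M[:,1],'turn',-(hl-h), 'down',1000*(p[2]-.1798))
```

```text
held mid [ 0.5312 -0.2971] width mm 58.2 heading deg 3.95
line mid [ 0.5311 -0.2974] width mm 60.0 heading deg 4.27
need tool x,y mm 0.35086583466359145 0.03587327696450251 turn -0.32873266565848525 down 29.309970226070597
```

```bash
python3 -m jog '[{"grip":1,"x":0.3,"y":0,"z":12,"rx":0,"ry":0,"rz":-0.2},{"grip":1,"x":0,"y":0,"z":9,"rx":0,"ry":0,"rz":0},{"grip":1,"x":0,"y":0,"z":5,"rx":0,"ry":0,"rz":0},{"grip":1,"x":0,"y":0,"z":2,"rx":0,"ry":0,"rz":0},{"grip":1,"x":0,"y":0,"z":0,"rx":0,"ry":0,"rz":0},{"grip":1,"x":0,"y":0,"z":0,"rx":0,"ry":0,"rz":0},{"grip":1,"x":0,"y":0,"z":0,"rx":0,"ry":0,"rz":0}]'
python3 - <<'E'
from h import *
plan([.5189,-.2984,.1798],4.15-90)
E
```

```text
time: 19.8
eef_pos: [0.5182, -0.2987, 0.1799]
tcp_rot: [0.733, -0.68, -0.0, 0.0]
contact_force: [1.2, -0.7, -1.4]
opening: 0.672
t 19.8 shift(tool now) [-0.2 -0.7  0.1] after-turn [-0.2 -0.7  0.1] turn [0.  0.  0.2] rows>= 0.0
```

```bash
python3 -m jog '[{"grip":1,"x":0,"y":-0.4,"z":0,"rx":0,"ry":0,"rz":0},{"grip":1,"x":0,"y":0,"z":0.5,"rx":0,"ry":0,"rz":0},{"grip":1,"x":0,"y":0,"z":0,"rx":0,"ry":0,"rz":0},{"grip":0,"x":0,"y":0,"z":0,"rx":0,"ry":0,"rz":0},{"grip":0,"x":0,"y":0,"z":0,"rx":0,"ry":0,"rz":0},{"grip":0,"x":0,"y":0,"z":0,"rx":0,"ry":0,"rz":0},{"grip":0,"x":0,"y":0,"z":0,"rx":0,"ry":0,"rz":0},{"grip":0,"x":0,"y":0,"z":0,"rx":0,"ry":0,"rz":0}]'
python3 -m jog '[{"grip":0,"x":0,"y":0,"z":-20,"rx":0,"ry":0,"rz":0},{"grip":0,"x":0,"y":0,"z":-40,"rx":0,"ry":0,"rz":0},{"grip":0,"x":0,"y":0,"z":-40,"rx":0,"ry":0,"rz":0},{"grip":0,"x":0,"y":0,"z":-30,"rx":0,"ry":0,"rz":0},{"grip":0,"x":0,"y":0,"z":0,"rx":0,"ry":0,"rz":0},{"grip":0,"x":0,"y":0,"z":0,"rx":0,"ry":0,"rz":0}]'
python3 - <<'E'
from h import *
c=snap('wrist','w13'); plan([.4651,.1197,.31],-96.8)
im=cv2.resize(c['frame'][140:280,205:355,::-1],None,fx=5,fy=5,interpolation=2); cv2.imwrite('pics/cr_w13.png',np.clip(im.astype(float)*1.4,0,255).astype(np.uint8))
E
```

```text
time: 20.47
eef_pos: [0.5186, -0.2988, 0.1796]
tcp_rot: [0.733, -0.68, 0.0, -0.0]
contact_force: [-1.2, 0.4, 0.4]
opening: 0.999
time: 20.97
eef_pos: [0.5192, -0.2992, 0.3127]
tcp_rot: [0.733, -0.68, 0.003, -0.0]
contact_force: [-1.2, 0.1, -0.4]
opening: 0.997
t 21.02 shift(tool now) [-4.212e+02  2.170e+01 -2.000e-01] after-turn [-4.091e+02  1.026e+02  1.000e-01] turn [-0.05 -0.04 11.14] rows>= 10.1
```

View pics/cr_w13.png

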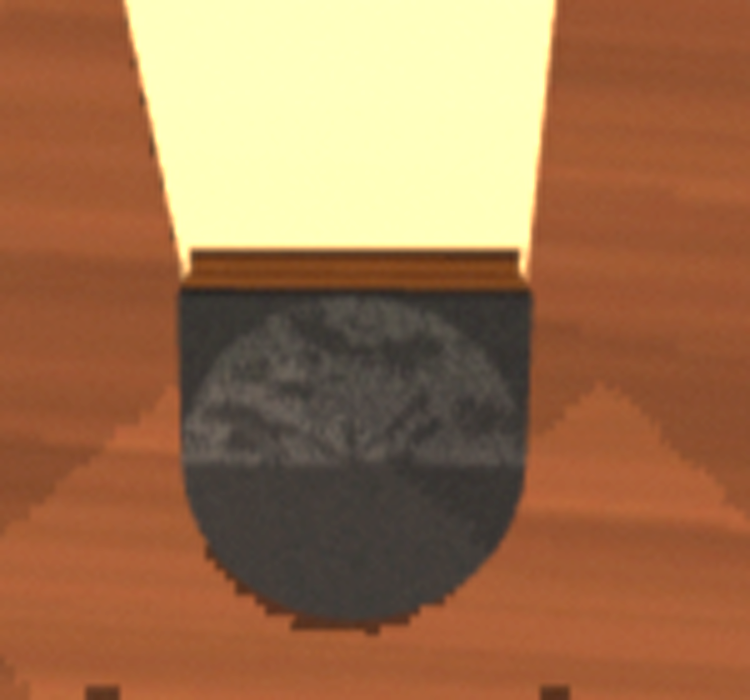

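The large heel's front is on its line, centred and parallel. Now back to the small heel on the pad.

```bash
python3 -m jog '[{"grip":0,"x":0,"y":0,"z":0,"rx":0,"ry":0,"rz":5.6},{"grip":0,"x":0,"y":0,"z":0,"rx":0,"ry":0,"rz":5.5},{"grip":0,"x":-37.2,"y":9.3,"z":0,"rx":0,"ry":0,"rz":0},{"grip":0,"x":-37.2,"y":9.3,"z":0,"rx":0,"ry":0,"rz":0},{"grip":0,"x":-37.2,"y":9.3,"z":0,"rx":0,"ry":0,"rz":0},{"grip":0,"x":-37.2,"y":9.3,"z":0,"rx":0,"ry":0,"rz":0},{"grip":0,"x":-37.2,"y":9.3,"z":0,"rx":0,"ry":0,"rz":0},{"grip":0,"x":-37.2,"y":9.3,"z":0,"rx":0,"ry":0,"rz":0}]'
python3 -m jog '[{"grip":0,"x":-37.2,"y":9.3,"z":0,"rx":0,"ry":0,"rz":0},{"grip":0,"x":-37.2,"y":9.3,"z":0,"rx":0,"ry":0,"rz":0},{"grip":0,"x":-37.2,"y":9.3,"z":0,"rx":0,"ry":0,"rz":0},{"grip":0.2,"x":-37.2,"y":9.3,"z":0,"rx":0,"ry":0,"rz":0},{"grip":0.2,"x":-37.2,"y":9.3,"z":0,"rx":0,"ry":0,"rz":0},{"grip":0.2,"x":0,"y":0,"z":0,"rx":0,"ry":0,"rz":0},{"grip":0.2,"x":0,"y":0,"z":0,"rx":0,"ry":0,"rz":0},{"grip":0.2,"x":0,"y":0,"z":0,"rx":0,"ry":0,"rz":0}]'
python3 - <<'E'
from h import *
c=snap('wrist','w14'); plan([.4651,.1197,.1868],-96.8)
im=cv2.resize(c['frame'][170:270,210:350,::-1],None,fx=5,fy=5,interpolation=2); cv2.imwrite('pics/cr_w14.png',np.clip(im.astype(float)*1.4,0,255).astype(np.uint8))
E
```

```text
time: 21.68
eef_pos: [0.4881, -0.0687, 0.3069]
tcp_rot: [-0.664, 0.748, 0.002, -0.001]
contact_force: [0.4, 0.1, -0.1]
opening: 0.993
time: 22.35
eef_pos: [0.4647, 0.1196, 0.3079]
tcp_rot: [-0.664, 0.747, 0.001, -0.001]
contact_force: [0.4, -0.2, 0.0]
opening: 0.801
t 22.4 shift(tool now) [ -0.8  -0.3 121.5] after-turn [ -0.7  -0.  121.5] turn [ 0.14 -0.04  0.  ] rows>= 2.9
```

View pics/cr_w14.png

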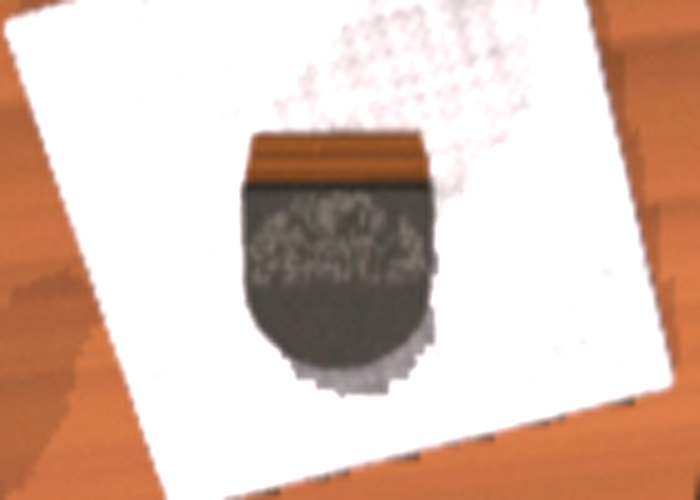

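```bash
python3 -m jog '[{"grip":0.2,"x":0,"y":0,"z":35,"rx":0,"ry":0,"rz":0},{"grip":0.2,"x":0,"y":0,"z":35,"rx":0,"ry":0,"rz":0},{"grip":0.2,"x":0,"y":0,"z":30,"rx":0,"ry":0,"rz":0},{"grip":0.2,"x":0,"y":0,"z":15,"rx":0,"ry":0,"rz":0},{"grip":0.2,"x":0,"y":0,"z":4,"rx":0,"ry":0,"rz":0},{"grip":0.2,"x":0,"y":0,"z":0,"rx":0,"ry":0,"rz":0},{"grip":0.2,"x":0,"y":0,"z":0,"rx":0,"ry":0,"rz":0},{"grip":0.2,"x":0,"y":0,"z":0,"rx":0,"ry":0,"rz":0}]' 35
python3 - <<'E'
from h import *
plan([.4651,.1197,.1868],-96.8)
E
```

```text
time: 23.07
eef_pos: [0.4663, 0.1192, 0.1922]
tcp_rot: [-0.664, 0.748, -0.001, 0.001]
contact_force: [0.5, 0.4, 1.0]
opening: 0.799
t 23.07 shift(tool now) [-0.4  1.3  5.4] after-turn [-0.4  1.2  5.4] turn [-0.18  0.03 -0.02] rows>= 0.1
```

```bash
python3 -m jog '[{"grip":0.2,"x":-0.3,"y":1,"z":4.5,"rx":0,"ry":0,"rz":0},{"grip":0.2,"x":0,"y":0,"z":0,"rx":0,"ry":0,"rz":0},{"grip":1,"x":0,"y":0,"z":0,"rx":0,"ry":0,"rz":0},{"grip":1,"x":0,"y":0,"z":0,"rx":0,"ry":0,"rz":0},{"grip":1,"x":0,"y":0,"z":0,"rx":0,"ry":0,"rz":0},{"grip":1,"x":0,"y":0,"z":0,"rx":0,"ry":0,"rz":0},{"grip":1,"x":0,"y":0,"z":0,"rx":0,"ry":0,"rz":0},{"grip":1,"x":0,"y":0,"z":0,"rx":0,"ry":0,"rz":0}]' 35
python3 -m jog '[{"grip":1,"x":0,"y":0,"z":0,"rx":0,"ry":0,"rz":0}]' 35
python3 -m jog '[{"grip":1,"x":0,"y":0,"z":-20,"rx":0,"ry":0,"rz":0},{"grip":1,"x":0,"y":0,"z":-30,"rx":0,"ry":0,"rz":0},{"grip":1,"x":0,"y":0,"z":-30,"rx":0,"ry":0,"rz":0},{"grip":1,"x":0,"y":0,"z":-20,"rx":0,"ry":0,"rz":0},{"grip":1,"x":0,"y":0,"z":0,"rx":0,"ry":0,"rz":0},{"grip":1,"x":0,"y":0,"z":0,"rx":0,"ry":0,"rz":0}]'
python3 - <<'E'
from h import *
h=3.77; a=np.radians(h); t=np.array([.5499,-.104])-.0068*np.array([np.cos(a),np.sin(a)]); print(t); plan([*t,.2],h-90)
E
```

```text
time: 23.73
eef_pos: [0.4645, 0.1202, 0.1865]
tcp_rot: [-0.664, 0.748, -0.0, 0.0]
contact_force: [0.3, 0.7, 2.4]
opening: 0.342
time: 23.82
eef_pos: [0.4645, 0.1202, 0.1865]
tcp_rot: [-0.664, 0.748, -0.0, 0.0]
contact_force: [-0.3, -0.1, 2.3]
opening: 0.345
time: 24.32
eef_pos: [0.4644, 0.1201, 0.2869]
tcp_rot: [-0.664, 0.748, -0.001, 0.001]
contact_force: [-0.0, -0.1, -0.1]
opening: 0.347
[ 0.54311471 -0.10444711]
t 24.32 shift(tool now) [ 213.7 -104.4   87. ] after-turn [229.2 -63.8  86.9] turn [-1.300e-01  1.000e-02 -1.053e+01] rows>= 6.1
```

```bash
python3 -m jog '[{"grip":1,"x":0,"y":0,"z":0,"rx":0,"ry":0,"rz":-5.3},{"grip":1,"x":0,"y":0,"z":0,"rx":0,"ry":0,"rz":-5.2},{"grip":1,"x":38.2,"y":-10.6,"z":0,"rx":0,"ry":0,"rz":0},{"grip":1,"x":38.2,"y":-10.6,"z":0,"rx":0,"ry":0,"rz":0},{"grip":1,"x":38.2,"y":-10.6,"z":0,"rx":0,"ry":0,"rz":0},{"grip":1,"x":38.2,"y":-10.6,"z":0,"rx":0,"ry":0,"rz":0},{"grip":1,"x":38.2,"y":-10.6,"z":0,"rx":0,"ry":0,"rz":0},{"grip":1,"x":38.2,"y":-10.6,"z":0,"rx":0,"ry":0,"rz":0}]'
python3 -m jog '[{"grip":1,"x":0,"y":0,"z":30,"rx":0,"ry":0,"rz":0},{"grip":1,"x":0,"y":0,"z":25,"rx":0,"ry":0,"rz":0},{"grip":1,"x":0,"y":0,"z":15,"rx":0,"ry":0,"rz":0},{"grip":1,"x":0,"y":0,"z":0,"rx":0,"ry":0,"rz":0},{"grip":1,"x":0,"y":0,"z":0,"rx":0,"ry":0,"rz":0},{"grip":1,"x":0,"y":0,"z":0,"rx":0,"ry":0,"rz":0}]'
python3 - <<'E'
from h import *
plan([.5431,-.1044,.21],3.77-90)
c=snap('wrist','w15'); p,R,s=pose();print(p)
im=cv2.resize(c['frame'][190:310,200:360,::-1],None,fx=5,fy=5,interpolation=2); cv2.imwrite('pics/cr_w15.png',np.clip(im.astype(float)*1.4,0,255).astype(np.uint8))
E
```

```text
time: 24.98
eef_pos: [0.542, -0.1061, 0.2832]
tcp_rot: [0.73, -0.684, -0.002, 0.001]
contact_force: [0.6, 0.6, -0.4]
opening: 0.347
time: 25.48
eef_pos: [0.5426, -0.1044, 0.2159]
tcp_rot: [0.73, -0.684, -0.0, 0.0]
contact_force: [-0.1, -0.3, -0.1]
opening: 0.347
t 25.48 shift(tool now) [ 0.1 -0.5  5.9] after-turn [ 0.1 -0.5  5.9] turn [ 0.03  0.01 -0.02] rows>= 0.1
[ 0.54302465 -0.10441806  0.21678244]
```

View pics/cr_w15.png

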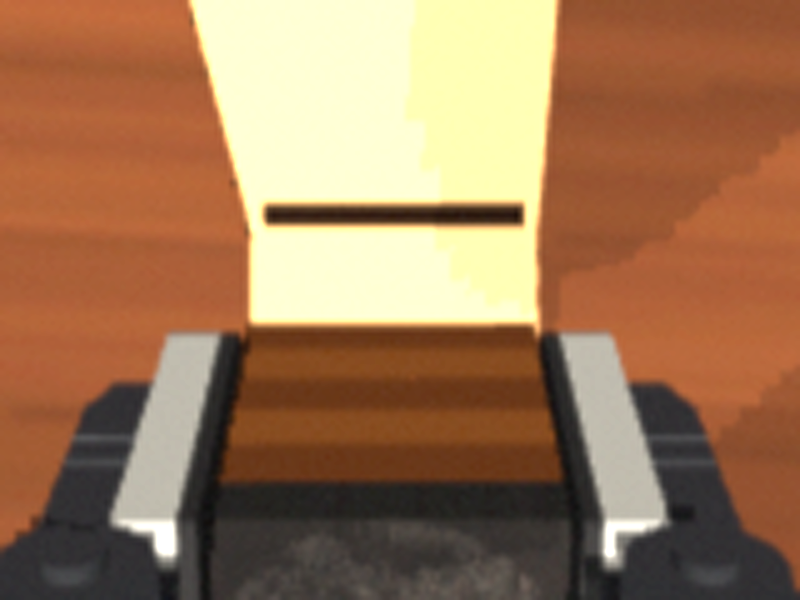

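Run:
```python
from h import *
c=load('w15'); p,R,s=pose()
m,h=edge(c,(248.8,254.8),(307.,255.),p[2]-.1805,'held')
l,hl=edge(c,(252.4,232.4),(304.2,232.4),.005,'line')
M=R.as_matrix(); d=np.array([*(l-m),0]); print('need tool x,y mm',1000*d@M[:,0],1000*d@M[:,1],'turn',-(hl-h), 'down',1000*(p[2]-.1855))
```

```text
held mid [ 0.5494 -0.1037] width mm 30.3 heading deg 3.53
line mid [ 0.55   -0.1039] width mm 31.8 heading deg 3.74
need tool x,y mm 0.26346025278630925 -0.5618334540014512 turn -0.21239686250039824 down 31.282444377020546
```

```bash
python3 -m jog '[{"grip":1,"x":0.2,"y":-0.5,"z":13,"rx":0,"ry":0,"rz":-0.1},{"grip":1,"x":0,"y":0,"z":10,"rx":0,"ry":0,"rz":0},{"grip":1,"x":0,"y":0,"z":5,"rx":0,"ry":0,"rz":0},{"grip":1,"x":0,"y":0,"z":2,"rx":0,"ry":0,"rz":0},{"grip":1,"x":0,"y":0,"z":0,"rx":0,"ry":0,"rz":0},{"grip":1,"x":0,"y":0,"z":0,"rx":0,"ry":0,"rz":0},{"grip":1,"x":0,"y":0,"z":0,"rx":0,"ry":0,"rz":0}]'
python3 - <<'E'
from h import *
plan([.5436,-.1046,.1855],3.8-90)
E
```

```text
time: 26.12
eef_pos: [0.5431, -0.1046, 0.1859]
tcp_rot: [0.73, -0.683, 0.0, 0.0]
contact_force: [-0.6, 0.4, -0.6]
opening: 0.345
t 26.12 shift(tool now) [ 0.  -0.5  0.4] after-turn [ 0.  -0.5  0.4] turn [ 0.   -0.    0.04] rows>= 0.0
```

```bash
python3 -m jog '[{"grip":1,"x":0,"y":-0.3,"z":0,"rx":0,"ry":0,"rz":0},{"grip":1,"x":0,"y":0,"z":0.7,"rx":0,"ry":0,"rz":0},{"grip":1,"x":0,"y":0,"z":0,"rx":0,"ry":0,"rz":0},{"grip":0.2,"x":0,"y":0,"z":0,"rx":0,"ry":0,"rz":0},{"grip":0.2,"x":0,"y":0,"z":0,"rx":0,"ry":0,"rz":0},{"grip":0.2,"x":0,"y":0,"z":0,"rx":0,"ry":0,"rz":0},{"grip":0.2,"x":0,"y":0,"z":0,"rx":0,"ry":0,"rz":0},{"grip":0.2,"x":0,"y":0,"z":0,"rx":0,"ry":0,"rz":0}]'
python3 -m jog '[{"grip":0.2,"x":0,"y":0,"z":-20,"rx":0,"ry":0,"rz":0},{"grip":0,"x":0,"y":0,"z":-40,"rx":0,"ry":0,"rz":0},{"grip":0,"x":0,"y":0,"z":-40,"rx":0,"ry":0,"rz":0},{"grip":0,"x":0,"y":0,"z":-40,"rx":0,"ry":0,"rz":0},{"grip":0,"x":0,"y":0,"z":-40,"rx":0,"ry":0,"rz":0},{"grip":0,"x":0,"y":0,"z":0,"rx":0,"ry":0,"rz":0},{"grip":0,"x":0,"y":0,"z":0,"rx":0,"ry":0,"rz":0}]'
python3 - <<'E'
from h import *
c=snap('wrist','w16');snap('scene','scene1')
im=cv2.resize(c['frame'][130:250,210:350,::-1],None,fx=5,fy=5,interpolation=2); cv2.imwrite('pics/cr_w16.png',np.clip(im.astype(float)*1.4,0,255).astype(np.uint8))
E
```

```text
time: 26.78
eef_pos: [0.5435, -0.1046, 0.1854]
tcp_rot: [0.73, -0.683, 0.0, -0.0]
contact_force: [0.1, -0.4, 0.1]
opening: 0.795
time: 27.37
eef_pos: [0.5442, -0.1049, 0.3694]
tcp_rot: [0.73, -0.683, 0.004, -0.001]
contact_force: [-0.6, -0.8, -0.1]
opening: 0.998
```

View pics/cr_w16.png

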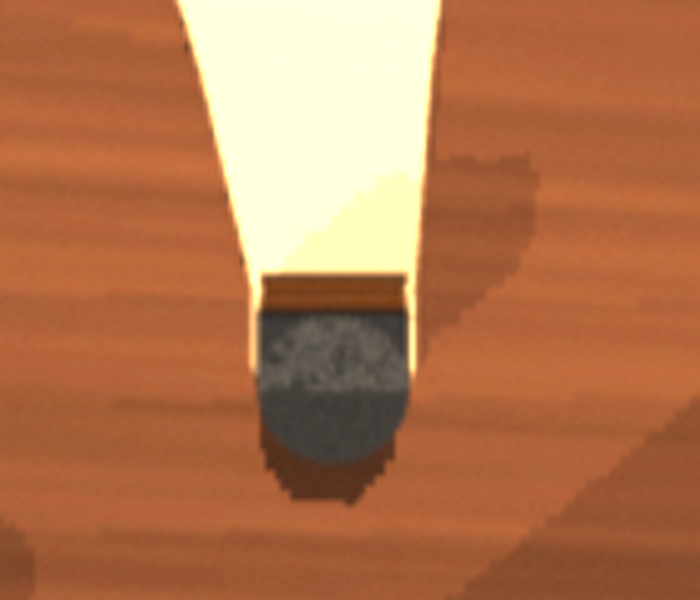

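View pics/w16.png

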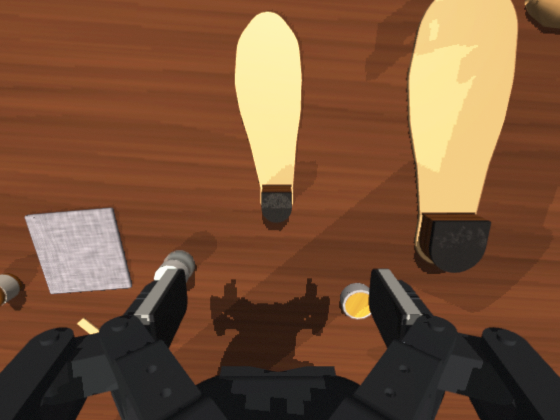

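View pics/scene1.png

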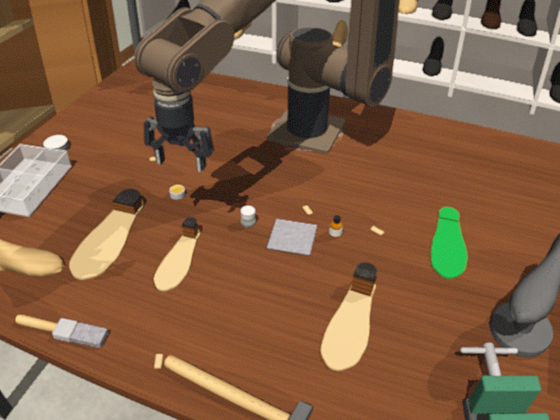

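All three heels stand on their own soles in the scene view. The tin (177,191), jar (248,216) and ink bottle (336,226) are at the same pixels as at the start. The arm is clear, so I'll hand in.

```bash
python3 -m jog '[{"grip":0,"x":0,"y":0,"z":0,"rx":0,"ry":0,"rz":0},{"grip":0,"x":0,"y":0,"z":0,"rx":0,"ry":0,"rz":0}]'; python3 -c "
from plant import sign_off; print(sign_off())"
```

```text
time: 27.63
eef_pos: [0.543, -0.1045, 0.3631]
tcp_rot: [0.73, -0.683, -0.002, 0.001]
contact_force: [-0.2, -0.7, -0.1]
opening: 1.001
the job is handed in; nothing more can be done
None
```

All three heels now stand on their own soles, and I handed the job in at about 28 s of the 91 s allowed. I parked the small heel on the pad, moved the medium heel to its sole, then the large, then the small from the pad to its sole.

- **Fit:** measured just before each final descent, the heels were within about 0.6 mm and 0.4° of their scored lines, and I corrected most of that on the way down. The pictures after each release show every heel upright, with its front on the line and centred.
- **Bystanders:** by eye, the tin, jar and ink bottle stand at the same places in the scene picture as at the start. Force readings between moves stayed at or below about 6 N.
- **Disagreements:** the wrist camera's estimate of where each held heel's front sat differed by 1–2 mm from the estimate made before grasping. I trusted the direct comparison of heel front and line in the same picture. My first two jog calls, and one more, were refused because rows need all seven keys; nothing moved on those.

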